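Hang an order carrier on the rail and slide it to the pointer

ROBOT

A 7-joint arm with a two-finger parallel gripper is mounted at the origin on a cart in front of the work surface, level with it; the furniture and walls round the work are solid. World frame = base frame: x ahead of the robot, y to its left, z up, the work surface at z = 0. Lengths are in m, angles in rad, forces in N, time in s.
With the tool pointing down it reaches from about 0.4 to 0.875 m from the base axis. Payload 19.3 kg.
Tool frame: the origin (TCP) lies at the very end of the fingers, on their centre line; the grasp point (between the pads) lies 19 mm behind it; z points along the fingers, y is the direction in which the jaws open and shut (so a half turn about z gives the same grasp; the last joint's range is limited). The gripper opens to 85 mm and grips with 20 to 120 N. Pads are 22 mm wide; open, the fingers measure 114 mm over their backs; the gripper's body (76 mm by 85 mm) begins 54 mm behind the grasp point. The pads swing forward as they close: fully open they stand 13 mm farther back than shut.
Start: joints at [-1.343, 0.521, -0.036, 1.599, 0.021, 1.021, -0.113], TCP at [0.183, 0.597, 0.231] pointing down, gripper open.
Joint ranges: [-2.91, 2.91], [-0.3, 2.13], [-1.5, 1.42], [0.17, 2.43], [-1.26, 4.41], [0.16, 1.93], [-2.52, 2.52]. Speed limits (rad/s): [1.89, 1.89, 2.39, 2.39, 3.01, 3.01, 3.01].

INTERFACE

Orientations are given as [roll, pitch, yaw] about the fixed x, y, z axes, in that order (R = Rz(yaw) Ry(pitch) Rx(roll)).
In Python, from workcell import bot gives the robot as it stands. The module is installed in compiled form; this text tells all that it offers.
- The arm moves only by the shell command python3 -m inch 'ROWS' [FORCE]. ROWS is JSON, a list of rows, each an object of numbers: "dx", "dy", "dz": the shift along the tool's x, y, z in mm; "rx", "ry", "rz": the turn, a rotation vector about the tool's x, y, z in rad; "hand": the closure, from -1 (fully open) to 1 (shut), so that 0 is half open. In form: [{"dx": .., "dy": .., "dz": .., "rx": .., "ry": .., "rz": .., "hand": ..}, ...]. A call has 1 to 10 rows; each row shifts and turns the commanded pose from where the row before left it, along the tool's axes as they then stand; what a row does not reach is not made up. A row lasts 1/10 s, in which the tool goes at most 50 mm and 8.59 degrees, less where a joint would pass 70% of its speed; a pose out of reach is approached as far as the arm can. A call with a gripper value outside its range is refused whole. The fingers move at their own pace and stop on an object; FORCE is the grip in N (left out, the last holds). Time passes only in rows, so rows that do not move let the fingers close. It gives the time, the measured TCP pose, the force and the opening at its end, in the units of the state.
- bot.observe(): the state, without advancing time (a new reading comes with each control period).
- bot.grab_frame(name): name is "scene" or "top" or "wrist"; returns (picture, depth): 420x560x3 uint8, red, green, blue; 420x560 float32, m along the optical axis (not along the pixel's ray), 0 where there is no reading.
- bot.get_calibration(name): a dict with "vertical_fov" (degrees; the focal length in pixels is half the picture's height over the tangent of half this angle, whatever the lens; pixels are square), "cx", "cy" (the principal point, pixels), "origin" and "orientation" of the camera in the world. Camera axes: x right, y down, z forward; pixel columns grow to the right and rows downward; lengths in m; the calibration is good to about 2 mm. A picture is of the moment at which its call begins: read the wrist's pose just before it. get_calibration takes no time and is no camera call; for the wrist camera it gives the pose at the moment of the call.
- bot.job_done(): hands the job in, once; it reports no verdict.
Trained networks look in the newest picture that a camera, given by its name, has taken for a name from the list of things; names that differ only in an ending like _2 or _b are one class to them, and where a whole thing is asked for, a point or a joint stands for the part that bears it (a point fixed in the world has none). Each returns a list of dicts, best first, with "score" (0 to 1); they miss things now and then, are a little off and sometimes report something else, mostly with a low value. They report only what shows in the picture. A call takes as long as a camera call.
- bot.trace(camera, target): "region" (420x560 bool, what is visible of it) and "box" ([left, top, right, bottom] in pixels, round what is visible of it).
- bot.tip_of(camera, target): "centre" ([row, column] in pixels: a listed point, or the origin of a listed thing).
The state is a dict: "clock": time; "qpos": joint angles; "qd": joint speeds; "joint_efforts": joint torques, N m; "position": TCP position; "tool_rot": TCP orientation; "force": force on the tool from outside, world axes, zero at the start; "moment": the same for the moment, N m; "grip_width": finger opening in m.
Only numpy, scipy, OpenCV 4.12 (cv2) and the standard library are available. Lean on these libraries where they do the work, as an engineer would, in place of code of your own. Each camera call takes 0.05 s, during which the arm holds its last target.

TASK

Take the red card carrier out of the slotted block and hook it over the open left half of the stand's rail so that it rests there. Then slide it along the rail, under the thin hold-down bar, until it hangs freely and straight above the yellow pointer, and let go. Do not force the rail, and leave the blue carrier in its slot.

Things in the scene. Friction and masses are not known exactly. Their poses are not given: they have to be found in the camera images.
- red_carrier: red card carrier, 0.14 kg, upright in a slot of the block. Origin: centre of its lower edge; z up, x across the plate (away from the robot), y through it. Plate 84 (x) x 6 (y), z 0 to 85. Grip rims 12 x 12 mm on both side edges (x = -42, +42), z 35 to 87. Neck 14 x 8 mm at x = 0 up to z = 119, then a steel hook up to z = 173, open at the +x side
- red_carrier_hook (a point): under the bend of the red carrier's hook, (0, 0, 168) mm of the carrier; lies on top of the rail when it hangs. The hook is a strap 10 (y) x 4 mm: from the neck top (0, 119) it leans to x = -16 at z = 128, rises to z = 158, bends over and comes down at x = +16. Inner width 28 mm
- red_carrier_tip (a point): end of the hook's open tip, (16, 0, 144) mm of the carrier. The rail enters from the +x side through the 25 mm gap between neck top and tip
- red_carrier_grip (a point): middle of the red carrier's near grip rim, (-42, 0, 68) mm of the carrier: 12 mm thick in y. Gripped here across y with the tool leaning back 30 to 45 degrees (wrist toward the carrier's -x side), the gripper stays clear of hook, rail and hold-down bar
- blue_carrier: blue carrier of the same shape, size and frame, in the other slot of the block, to be left there
- block: grey parking block 100 x 100 x 35 mm, fixed. Origin: centre of its underside, x away from the robot. Two slots along x at y = -30 and +30 mm, 9 mm wide, 90 long, floor at z = 10, 25 deep; either carrier may be in either slot
- stand: rail stand, fixed. Origin: centre of the underside of its base (70 x 330 x 12 mm); x away from the robot, y along the rail to the left. Posts of 14 mm diameter at y = -150, +150, up to z = 290. Rail: round, 12 mm diameter, along y at x = 0, in 26 mm clamp collars on the posts. Its centre is set anywhere from z = 205 to 235 and is not reported: feel or see it
- stand_bar_end (a point): point on the top of the stand's base, at x = 0, below the free end of the hold-down bar. The bar (8 mm diameter, end ball 12) runs over the rail from the right post to here (y = 0), its centre 32 mm above the rail's. Left of here, up to y = +130, the rail is open above
- pointer: yellow pointer 22 x 14 x 17 mm, fixed on the front of the stand's base, below the part of the rail under the bar. Origin: centre of its underside. The red carrier's middle must hang at its place along the rail (same y in the stand's frame)

How it is judged:
On the way:
1. the red carrier's hook is over the open left half of the rail and rests on it (x of red_carrier_hook in the frame of stand between -0.012 and 0.012 m and height (world z) of red_carrier above 0.028 m and contact force between red_carrier and stand above 0.3 N and y of red_carrier_hook in the frame of stand above 0.012 m), for 0.1 s.
At the end, for the whole second after the job is handed in: Red carrier hangs on the rail, released and still (<30 mm/s), hook within 12 mm of the rail's axis, clear of the base, upright within 0.15 rad, square within 0.25 rad, its middle within 8 mm of the pointer along the rail; blue carrier in its slot, moved <12 mm, upright within 0.2 rad (x of red_carrier_hook in the frame of stand between -0.012 and 0.012 m and height (world z) of red_carrier above 0.028 m and contact force between red_carrier and stand above 0.3 N and y of red_carrier in the frame of pointer between -0.008 and 0.008 m and angle between red_carrier's own z axis and vertical below 0.15 rad and angle between the y axis of red_carrier and the y axis of stand, either way round below 0.25 rad and linear speed of red_carrier below 0.03 m/s and distance of blue_carrier from where it was at the start of the episode below 0.012 m and angle between blue_carrier's own z axis and vertical below 0.2 rad); the robot touches nothing.
It fails at once if the rail stand is forced: more than 40 N between the red carrier and the stand (contact force between red_carrier and stand above 40 N).
It fails at once if the blue carrier is pulled from its place (moved more than 20 mm) (distance of blue_carrier from where it was at the start of the episode above 0.02 m).
It also fails if it takes over 58 s, if anything falls off the work surface, if the arm or the gripper's body presses on something with over 40 N, if the wrist force passes 120 N, or if a joint passes its speed limit or range.

## Working session

There is one attempt and no reset: what is moved stays moved. The work goes in short steps, Python scripts to look and compute and a shell command to move; the robot and the scene stay as the last step left them, time stands still between calls to the robot, and variables do not carry over. Pictures are saved under pics/ and viewed, and the job is handed in when it is done.

```bash
mkdir -p pics; ls
cat > h.py <<'E'
import numpy as np, cv2
from workcell import bot
from scipy.spatial.transform import Rotation as R
def rot(o):
    o=np.array(o,float)
    if o.shape==(3,3): return o
    if o.shape==(4,): return R.from_quat(o).as_matrix()
    return R.from_euler('xyz',o).as_matrix()
def cal(n):
    c=bot.get_calibration(n); f=210/np.tan(np.radians(c['vertical_fov'])/2)
    return f,c['cx'],c['cy'],np.array(c['origin']),rot(c['orientation'])
def pts(n,d,rows,cols,c=None):
    f,cx,cy,o,M=c or cal(n); z=d[rows,cols]
    P=np.stack([(cols-cx)/f*z,(rows-cy)/f*z,z],-1)
    return P@M.T+o
def ray(n,r,c_,c=None):
    f,cx,cy,o,M=c or cal(n)
    return o,M@np.array([(c_-cx)/f,(r-cy)/f,1.])
def save(name,p): cv2.imwrite('pics/'+name+'.png',p[:,:,::-1])
E
python3 - <<'E'
from h import *
s=bot.observe(); print(s)
for n in ['scene','top','wrist']:
    c=cal(n); print(n,c, bot.get_calibration(n))
    p,d=bot.grab_frame(n); save(n+'0',p); np.save('pics/'+n+'0.npy',d)
E
```

```text
pics
{'clock': 0.0, 'qpos': array([-1.34319932,  0.52202401, -0.03631955,  1.60008116,  0.02119876,
        1.02117336, -0.11279975]), 'qd': array([-0.0017688 , -0.00061989,  0.00105132,  0.0004838 , -0.00061373,
        0.00136635, -0.00023937]), 'joint_efforts': array([-5.65004500e-02, -9.28386140e+01,  1.93983078e+00, -3.72814536e+01,
        9.77620657e-03, -1.23820044e-01,  1.45335729e-03]), 'position': array([0.18331123, 0.59708913, 0.23069343]), 'tool_rot': array([-3.14029576e+00,  1.01246453e-04,  2.84377985e+00]), 'force': array([ 0.53021812, -0.51213929,  0.45556538]), 'moment': array([-0.00788463, -0.0606583 ,  0.06244831]), 'grip_width': 0.08537053731697125}
scene (np.float64(490.01658749914856), 274.4670259130253, 210.43760467083507, array([ 0.04783591, -0.47713426,  0.52173124]), array([[ 8.17143200e-01, -2.57974465e-01,  5.15486340e-01],
       [-5.76434471e-01, -3.66538057e-01,  7.30324006e-01],
       [ 5.40416758e-04, -8.93923390e-01, -4.48219455e-01]])) {'vertical_fov': 46.39577654476311, 'cx': 274.4670259130253, 'cy': 210.43760467083507, 'origin': array([ 0.047835
[... 359 characters left out ...]
.94910766]])) {'vertical_fov': 47.86872548947246, 'cx': 280.84457760057813, 'cy': 203.8577758883569, 'origin': array([0.17031827, 0.17587136, 1.14716699]), 'orientation': array([-2.82126272, -0.00709921, -1.57621707])}
wrist (np.float64(319.7149247877018), 276.5572798316126, 212.12480931412156, array([0.1176812 , 0.61619545, 0.3736268 ]), array([[ 0.29298973,  0.92071744,  0.25775263],
       [ 0.95611503, -0.28185068, -0.0800265 ],
       [-0.00103403,  0.26988811, -0.96289114]])) {'vertical_fov': 66.59663186548323, 'cx': 276.5572798316126, 'cy': 212.12480931412156, 'origin': array([0.1176812 , 0.61619545, 0.3736268 ]), 'orientation': array([2.86831568e+00, 1.03403497e-03, 1.27344387e+00])}
```

View pics/scene0.png

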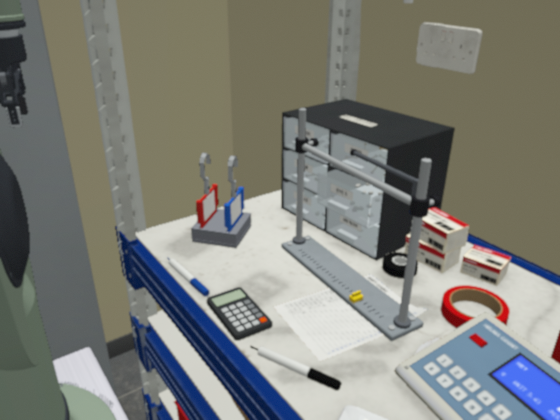

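View pics/top0.png

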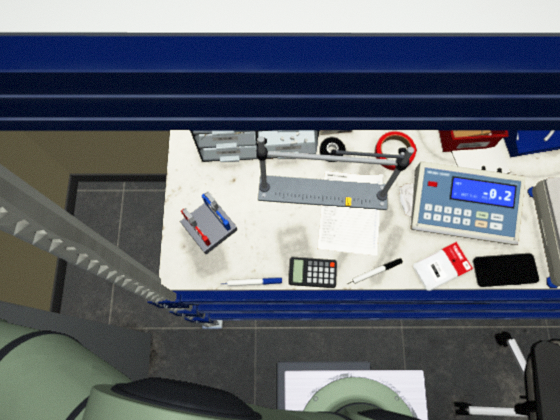

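Run:
```python
from h import *
for n in ['scene','top']:
    p,d=bot.grab_frame(n)
    for t in ['red_carrier','blue_carrier','block','stand','pointer']:
        r=bot.trace(n,t)
        for k in r[:1]:
            m=k['region']; rr,cc=np.nonzero(m)
            P=pts(n,d,rr,cc); P=P[d[rr,cc]>0]
            print(n,t,round(k['score'],2),np.round(k['box']),np.round(np.percentile(P,[2,50,98],axis=0),3).tolist())
            np.save(f'pics/m_{n}_{t}.npy',m)
    for t in ['red_carrier','red_carrier_hook','red_carrier_tip','red_carrier_grip','stand','stand_bar_end','pointer','block','blue_carrier']:
        r=bot.tip_of(n,t)
        print(n,t,[(round(k['score'],2),np.round(k['centre'],1).tolist()) for k in r[:2]])
print(bot.observe()['clock'])
```

```text
scene red_carrier 0.7 [193. 154. 221. 228.] [[0.432, 0.335, -0.132], [0.466, 0.362, 0.081], [0.818, 1.079, 0.179]]
scene blue_carrier 0.55 [224. 158. 243. 235.] [[0.47, 0.288, -0.283], [0.503, 0.316, 0.079], [0.947, 1.083, 0.177]]
scene block 0.74 [188. 209. 253. 250.] [[0.422, 0.278, 0.001], [0.47, 0.319, 0.029], [0.549, 0.376, 0.036]]
scene pointer 0.65 [351. 291. 362. 302.] [[0.54, -0.01, 0.011], [0.549, -0.005, 0.02], [0.573, 0.016, 0.029]]
scene red_carrier [(0.71, [227.9, 207.7])]
scene red_carrier_hook [(0.98, [155.0, 205.1])]
scene red_carrier_tip [(0.67, [161.3, 209.2])]
scene red_carrier_grip [(0.69, [237.5, 222.1]), (0.68, [212.1, 199.7])]
scene stand [(0.75, [283.9, 343.5])]
scene stand_bar_end [(0.66, [276.4, 342.4])]
scene pointer [(0.62, [155.8, 202.9]), (0.5, [300.0, 354.2])]
scene block [(0.75, [235.0, 221.4])]
scene blue_carrier []
top red_carrier 0.5 [181. 208. 213. 243.] [[0.432, 0.336, 0.032], [0.46, 0.36, 0.096], [0.503, 0.396, 0.183]]
top blue_carrier 0.55 [202. 191. 230. 230.] [[0.47, 0.29, 0.035], [0.502, 0.318, 0.096], [0.54, 0.35, 0.183]]
top block 0.59 [181. 206. 235. 254.] [[0.428, 0.286, 0.009], [0.48, 0.345, 0.034], [0.531, 0.402, 0.039]]
top stand 0.84 [256. 135. 415. 214.] [[0.541, -0.095, 0.001], [0.579, 0.045, 0.013], [0.678, 0.215, 0.276]]
top red_carrier [(0.58, [193.3, 324.6]), (0.52, [232.8, 200.8])]
top red_carrier_hook [(0.68, [212.8, 184.4])]
top red_carrier_tip [(0.57, [210.9, 187.0])]
top red_carrier_grip [(0.5, [239.6, 205.2])]
top stand [(0.83, [194.5, 321.6]), (0.34, [218.5, 220.0])]
top stand_bar_end [(0.91, [194.0, 323.8])]
top pointer [(0.73, [234.4, 200.7]), (0.55, [200.8, 346.5])]
top block [(0.97, [230.1, 209.6])]
top blue_carrier [(0.69, [218.0, 218.7])]
1.65
```

```bash
cat > fit.py <<'E'
from h import *
for n in ['scene','top']:
    p,d=bot.grab_frame(n); c=cal(n)
    rr,cc=np.mgrid[0:420,0:560]; W=pts(n,d,rr,cc,c); W[d<=0]=np.nan
    np.save(f'pics/W_{n}.npy',W); save(n+'1',p)
    x,y,z=W[...,0],W[...,1],W[...,2]
    blk=(z>.030)&(z<.040)&(x>.38)&(x<.6)&(y>.24)&(y<.45)
    r=cv2.minAreaRect((np.stack([x[blk],y[blk]],-1)*1000).astype(np.float32)); print(n,'block',r)
    hsv=cv2.cvtColor(p,cv2.COLOR_RGB2HSV)
    reg=(x>.38)&(x<.6)&(y>.24)&(y<.45)&(z>.045)&(z<.09)
    red=reg&((hsv[...,0]<10)|(hsv[...,0]>170))&(hsv[...,1]>120)
    blu=reg&(hsv[...,0]>105)&(hsv[...,0]<130)&(hsv[...,1]>120)
    for nm,m in (('red',red),('blue',blu)):
        P=np.stack([x[m],y[m],z[m]],-1)
        vx,vy,x0,y0=cv2.fitLine((P[:,:2]*1000).astype(np.float32),cv2.DIST_HUBER,0,.01,.01).ravel()
        t=(P[:,:2]*1000-[x0,y0])@[vx,vy]
        print(n,nm,m.sum(),'yaw',np.degrees(np.arctan2(vy,vx)),(x0,y0),'ends',np.percentile(t,[1,99]), 'mid',np.array([x0,y0])+np.array([vx,vy])*np.mean(np.percentile(t,[1,99])))
    hk=(x>.38)&(x<.6)&(y>.24)&(y<.45)&(z>.10)&(z<.185)
    print(n,'hookpts',hk.sum(),'zmax',np.nanmax(z[hk]))
    st=(x>.5)&(x<.7)&(y>-.2)&(y<.26)&(z>.008)&(z<.018)
    r=cv2.minAreaRect((np.stack([x[st],y[st]],-1)*1000).astype(np.float32)); print(n,'base',r)
    yl=(x>.5)&(x<.7)&(hsv[...,0]>22)&(hsv[...,0]<35)&(hsv[...,1]>150)&(z>.013)&(z<.04)
    print(n,'pointer',yl.sum(),np.round(np.percentile(np.stack([x[yl],y[yl],z[yl]],-1),[2,50,98],axis=0),4).tolist())
    ra=(x>.5)&(x<.72)&(y>-.2)&(y<.26)&(z>.19)&(z<.245)
    P=W[ra]; print(n,'railpts',len(P))
    ys=np.arange(-.12,.22,.02)
    for a in ys:
        q=P[(P[:,1]>a)&(P[:,1]<a+.02)]
        if len(q): print('  ',round(a,2),len(q),np.round(np.median(q,0),4),np.round(q[:,2].max(),4))
print(bot.observe()['clock'])
E
python3 fit.py
```

```text
scene block ((488.29840087890625, 343.6643981933594), (104.248046875, 101.3406982421875), 39.58244705200195)
scene red 166 yaw 38.22611 (np.float32(462.24057), np.float32(356.22067)) ends [-36.04111813  57.18240299] mid [470.5446022  362.76143125]
scene blue 128 yaw 37.82995 (np.float32(486.47302), np.float32(300.04373)) ends [-19.36198972  69.65294194] mid [506.33378849 315.46595492]
scene hookpts 504 zmax 0.18337674334182752
scene base ((616.2808837890625, 36.342803955078125), (447.4970397949219, 167.1096954345703), 89.89679718017578)
scene pointer 91 [[0.5401, -0.0106, 0.0156], [0.5482, -0.0051, 0.0208], [0.5578, 0.0013, 0.0282]]
scene railpts 4047
   -0.12 142 [ 0.5676 -0.1018  0.2216] 0.2345
   -0.1 532 [ 0.5629 -0.0941  0.2239] 0.2449
   -0.08 102 [ 0.5664 -0.0707  0.2249] 0.2449
   -0.06 91 [ 0.5679 -0.0499  0.2237] 0.2278
   -0.04 80 [ 0.5692 -0.0301  0.2237] 0.2268
   -0.02 85 [ 0.5711 -0.0107  0.224 ] 0.2275
   0.0 69 [0.5724 0.0095 0.2236] 0.227
   0.02 72 [0.5744 0.0301 0.2238] 0.2276
   0.04 64 [0.5758 0.0498 0.2237] 0.2274
   0.06 367 [0.6978 0.0769 0.2185] 0.2353
   0.
[... 958 characters left out ...]
0.1005  0.2328] 0.2335
   -0.1 144 [ 0.5633 -0.0886  0.2281] 0.2446
   -0.08 71 [ 0.5671 -0.0727  0.2259] 0.2435
   -0.06 51 [ 0.57   -0.0505  0.2256] 0.2294
   -0.04 54 [ 0.5713 -0.0295  0.2253] 0.2296
   -0.02 52 [ 0.5738 -0.0093  0.225 ] 0.2313
   0.0 51 [0.575  0.0094 0.2254] 0.2289
   0.02 58 [0.5764 0.0304 0.2255] 0.2301
   0.04 49 [0.5784 0.0501 0.2252] 0.2294
   0.06 56 [0.5795 0.0692 0.2253] 0.231
   0.08 54 [0.5817 0.0902 0.2254] 0.2304
   0.1 51 [0.5836 0.1113 0.2249] 0.2293
   0.12 52 [0.5844 0.1286 0.2254] 0.2294
   0.14 54 [0.5865 0.1497 0.225 ] 0.2289
   0.16 54 [0.5883 0.171  0.2253] 0.2299
   0.18 60 [0.5892 0.1922 0.2258] 0.2378
   0.2 121 [0.5861 0.2082 0.2315] 0.2436
1.75
```

```bash
cat > fit2.py <<'E'
from h import *
th=None
for n in ['top','scene']:
    W=np.load(f'pics/W_{n}.npy'); p=cv2.imread(f'pics/{n}1.png')[:,:,::-1]
    x,y,z=W[...,0],W[...,1],W[...,2]
    for lo,hi in((.10,.13),(.13,.16),(.16,.19),(.25,.275)):
        for nm,c in(('L',(.592,.205)),('R',(.563,-.1))):
            m=(z>lo)&(z<hi)&(abs(x-c[0])<.03)&(abs(y-c[1])<.05)
            if m.sum()>3: print(n,nm,lo,m.sum(),np.round(np.nanmedian(W[m],0),4), np.round(np.nanpercentile(W[m][:,:2],[3,97],axis=0),4).tolist())
    if n=='top':
        m=(z>.19)&(z<.235)&(y>-.06)&(y<.17)&(x>.55)&(x<.6)
        P=W[m]; a=np.polyfit(P[:,1],P[:,0],1); print('rail',a,np.degrees(np.arctan(a[0])))
        th=-np.arctan(a[0])
    hsv=cv2.cvtColor(np.ascontiguousarray(p),cv2.COLOR_RGB2HSV)
    yl=(x>.5)&(x<.7)&(hsv[...,0]>20)&(hsv[...,0]<36)&(hsv[...,1]>130)&(z>.010)&(z<.04)
    P=W[yl][:,:2]@np.array([[np.cos(th),-np.sin(th)],[np.sin(th),np.cos(th)]]) # stand axes
    print(n,'pointer in stand axes',np.percentile(P,[3,50,97],axis=0))
    o=cal(n)
    def plane(r,c,zz):
        a,b=ray(n,r,c,o); return a+b*(zz-a[2])/b[2]
    print({'top':[plane(194.5,321.6,0),plane(194,323.8,.012),plane(200.8,346.5,0)],'scene':[plane(283.9,343.5,0),plane(276.4,342.4,.012),plane(300,354.2,0)]}[n])
    # bar points
    m=(z>.24)&(z<.265)&(y>-.09)&(y<.1)&(x>.55)&(x<.6); P=W[m]
    print(n,'bar',len(P),np.round(np.percentile(P,[1,50,99],axis=0),4).tolist())
    h=(x>.40)&(x<.55)&(y>.24)&(y<.45)&(z>.1)&(z<.19); P=W[h]
    bc=np.array([.4895,.3445]); ps=np.radians(39.6); M=np.array([[np.cos(ps),-np.sin(ps)],[np.sin(ps),np.cos(ps)]])
    Q=(P[:,:2]-bc)@M
    for s in(30,-30):
        k=abs(Q[:,1]*1000-s)<20
        for zl in range(100,190,12):
            q=k&(P[:,2]*1000>zl)&(P[:,2]*1000<zl+12)
            if q.sum(): print('  hook',s,zl,q.sum(),np.round(np.percentile(Q[q]*1000,[5,50,95],axis=0),1).tolist())
E
python3 fit2.py
python3 - <<'E'
import cv2
p=cv2.imread('pics/scene1.png'); cv2.imwrite('pics/sc_zoom.png',cv2.resize(p[140:260,170:270],None,fx=5,fy=5,interpolation=2))
E
```

```text
top L 0.1 27 [0.588  0.2085 0.1148] [[0.5861, 0.2032], [0.591, 0.2154]]
top R 0.1 32 [ 0.5645 -0.0851  0.1146] [[0.5614, -0.093], [0.5715, -0.0827]]
top L 0.13 30 [0.5877 0.2085 0.1444] [[0.5863, 0.2026], [0.5913, 0.2144]]
top R 0.13 36 [ 0.5637 -0.0862  0.146 ] [[0.5615, -0.0941], [0.5698, -0.0825]]
top L 0.16 32 [0.5878 0.2088 0.1735] [[0.5867, 0.2023], [0.5925, 0.2155]]
top R 0.16 39 [ 0.5644 -0.0856  0.176 ] [[0.5626, -0.094], [0.5703, -0.0827]]
top L 0.25 33 [0.5879 0.2084 0.2622] [[0.5863, 0.2036], [0.592, 0.2146]]
top R 0.25 107 [ 0.568  -0.0775  0.2567] [[0.5619, -0.0929], [0.5736, -0.0531]]
rail [0.0811155  0.57463941] 4.637422776650885
top pointer in stand axes [[0.53997884 0.03570622]
 [0.54803322 0.04237414]
 [0.56001182 0.04682077]]
[array([0.57590541, 0.060652  , 0.        ]), array([0.57299707, 0.05620548, 0.012     ]), array([ 0.55859779, -0.00264768,  0.        ])]
top bar 329 [[0.5621, -0.0885, 0.2414], [0.5737, -0.0183, 0.2557], [0.5835, 0.064, 0.2615]]
  hook 30 100 5 [[-37.2, 29.4], [-5.5, 32.4], [2.4, 35.4]]
  hook 30 124 3 [[-6.7, 33.8], [-1.4, 34.7], [3.1, 34.
[... 1904 characters left out ...]
 hook 30 136 24 [[-19.7, 24.8], [-17.0, 30.1], [-14.4, 35.0]]
  hook 30 148 42 [[-19.0, 25.1], [-15.9, 29.0], [17.1, 33.8]]
  hook 30 160 54 [[-18.7, 25.4], [-13.3, 29.1], [17.5, 34.5]]
  hook 30 172 49 [[-14.4, 25.3], [-7.7, 28.3], [11.8, 33.4]]
  hook -30 100 33 [[-9.5, -34.8], [-5.3, -32.4], [2.6, -27.0]]
  hook -30 112 26 [[-8.2, -33.7], [-5.1, -31.4], [2.0, -26.5]]
  hook -30 124 23 [[-14.6, -34.7], [-7.4, -32.1], [4.9, -26.7]]
  hook -30 136 28 [[-19.7, -34.4], [-17.0, -29.9], [-14.7, -25.4]]
  hook -30 148 40 [[-18.6, -34.6], [-16.4, -30.3], [15.8, -25.3]]
  hook -30 160 54 [[-19.5, -34.8], [-14.0, -30.8], [15.4, -26.2]]
  hook -30 172 49 [[-14.6, -34.7], [-7.7, -31.6], [10.6, -25.9]]
```

View pics/sc_zoom.png

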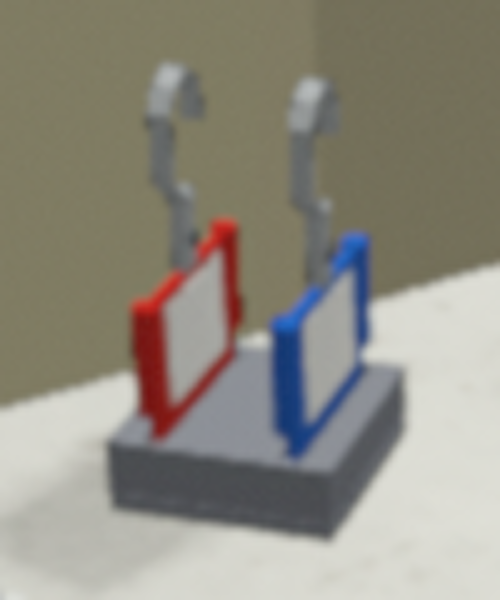

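Run:
```python
from h import *
W=np.concatenate([np.load(f'pics/W_{n}.npy').reshape(-1,3) for n in('scene','top')])
W=W[np.isfinite(W[:,0])]
m=(W[:,2]>.04)&(W[:,2]<1.0)&(W[:,0]<.75)&(W[:,0]>-.1)&(W[:,1]>-.3)&(W[:,1]<.9)
g={}
for x,y,z in W[m]:
    k=(round(x/.05),round(y/.05)); g.setdefault(k,[]).append(z)
for k in sorted(g):
    if len(g[k])>5: print(np.round(np.array(k)*.05,2),len(g[k]),np.round([min(g[k]),max(g[k])],2),end=' | ')
```

```text
[ 0.05 -0.1 ] 2480 [0.14 0.33] | [ 0.05 -0.05] 4663 [0.07 0.36] | [0.05 0.  ] 13 [0.24 0.25] | [0.05 0.05] 36 [0.04 0.12] | [ 0.1  -0.05] 1862 [0.07 0.37] | [0.1 0. ] 1473 [0.04 0.37] | [0.1  0.05] 489 [0.04 0.38] | [0.1 0.1] 173 [0.5  0.61] | [0.1  0.15] 298 [0.54 0.72] | [0.15 0.15] 138 [0.64 0.76] | [0.15 0.2 ] 1710 [0.66 0.84] | [0.15 0.25] 3234 [0.75 0.85] | [0.15 0.3 ] 2351 [0.71 0.84] | [0.15 0.35] 3757 [0.7  0.78] | [0.15 0.4 ] 1354 [0.73 0.76] | [0.15 0.5 ] 23 [0.29 0.32] | [0.15 0.55] 706 [0.24 0.39] | [0.15 0.65] 890 [0.04 0.26] | [0.15 0.7 ] 149 [0.04 0.26] | [0.2  0.35] 799 [0.67 0.74] | [0.2 0.4] 1344 [0.66 0.74] | [0.2  0.45] 195 [0.64 0.7 ] | [0.2 0.5] 17 [0.55 0.58] | [0.2  0.55] 1609 [0.24 0.47] | [0.2 0.6] 251 [0.3  0.46] | [0.2  0.65] 2165 [0.04 0.35] | [0.2 0.7] 292 [0.04 0.34] | [0.25 0.6 ] 30 [0.42 0.46] | [0.25 0.65] 4893 [0.04 0.46] | [0.25 0.7 ] 593 [0.04 0.46] | [0.3 0. ] 840 [0.88 0.93] | [0.3  0.05] 7142 [0.88 0.95] | [0.3 0.1] 7579 [0.88 0.95] | [0.3  0.15] 7567 [0.88 0.95] | [0.3 0.2] 7633 [0.88 0.95] | [0.3  0.25] 7629 [0.88 0.95] | [0.3 0.3] 7013 [0.8
[... 1512 characters left out ...]
72 [0.04 0.24] | [0.65 0.35] 1501 [0.04 0.24] | [0.65 0.4 ] 17 [0.04 0.2 ] | [ 0.7 -0.3] 84 [0.04 0.09] | [ 0.7  -0.25] 142 [0.04 0.09] | [0.7  0.05] 33 [0.04 0.23] | [0.7 0.1] 2477 [0.04 0.24] | [0.7  0.15] 1016 [0.04 0.24] | [0.7 0.2] 1259 [0.04 0.24] | [0.7  0.25] 1153 [0.04 0.24] | [0.7 0.3] 233 [0.04 0.24] | [0.7  0.35] 218 [0.04 0.24] | [0.7 0.4] 9 [0.07 0.23] | [ 0.75 -0.3 ] 11 [0.04 0.06] | [ 0.75 -0.25] 13 [0.04 0.06] | [ 0.75 -0.05] 16 [0.05 0.09] | [0.75 0.  ] 220 [0.04 0.09] | [0.75 0.05] 17 [0.04 0.04] | [0.75 0.1 ] 720 [0.04 0.24] | [0.75 0.15] 110 [0.08 0.24] | [0.75 0.2 ] 209 [0.09 0.24] | [0.75 0.25] 106 [0.05 0.24] | [0.75 0.3 ] 74 [0.17 0.24] | [0.75 0.35] 88 [0.11 0.24] |
```

View pics/wrist0.png

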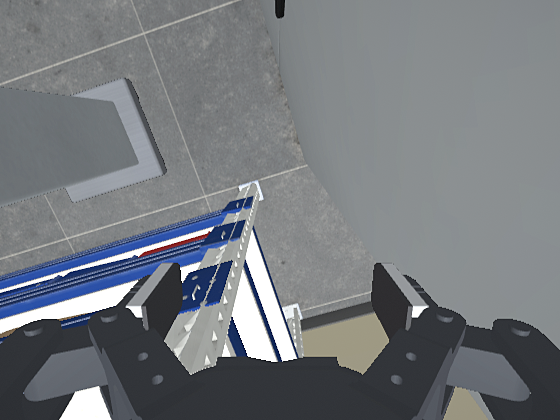

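```bash
cat > plan.py <<'E'
from h import *
import json
from scipy.spatial.transform import Slerp
def Rt(psi,lean,flip=False):
    # psi deg: carrier yaw ; lean deg; y = carrier y
    p,a=np.radians(psi),np.radians(lean)
    z=np.array([np.sin(a)*np.cos(p),np.sin(a)*np.sin(p),-np.cos(a)])
    y=np.array([-np.sin(p),np.cos(p),0]); 
    if flip: y=-y
    return np.stack([np.cross(y,z),y,z],1)
def cur():
    s=bot.observe(); return np.array(s['position']),rot(s['tool_rot'])
def rows(seq):
    "seq of (p,R) poses, first is current"
    out=[]
    for (p,A),(q,B) in zip(seq[:-1],seq[1:]):
        d=A.T@(q-p)*1000; r=R.from_matrix(A.T@B).as_rotvec()
        o={k:float(v) for k,v in zip(('dx','dy','dz'),np.round(d,0 if np.linalg.norm(d)>20 else 1)) if abs(v)>.05}
        o.update({k:float(v) for k,v in zip(('rx','ry','rz'),np.round(r,3)) if abs(v)>.001})
        out.append(o)
        if np.linalg.norm(d)>50 or np.linalg.norm(r)>.15: print('TOO BIG',np.linalg.norm(d),np.linalg.norm(r))
    return out
def line(p,A,q,B,n):
    s=Slerp([0,1],R.from_matrix(np.stack([A,B])))
    return [(p+(q-p)*t,s(t).as_matrix()) for t in np.linspace(0,1,n+1)]
def show(seq):
    rr=rows(seq)
    for i in range(0,len(rr),10): print(json.dumps(rr[i:i+10]))
E
python3 - <<'E'
from plan import *
W=np.concatenate([np.load(f'pics/W_{n}.npy').reshape(-1,3) for n in('scene','top')])
W=W[np.isfinite(W[:,0])]
m=(W[:,2]>.05)&(W[:,2]<.85)&(W[:,0]>.25)&(W[:,0]<.42)&(W[:,1]>.36)&(W[:,1]<.52)
for lo in np.arange(.05,.8,.15):
    q=W[m&(W[:,2]>lo)&(W[:,2]<lo+.15)]
    if len(q): print(round(lo,2),len(q),np.round(np.percentile(q,[1,99],axis=0),3).tolist(),'rmin',np.percentile(np.hypot(q[:,0],q[:,1]),1))
p,A=cur()
def cyl(r,az,z): a=np.radians(az); return np.array([r*np.cos(a),r*np.sin(a),z])
az0=np.degrees(np.arctan2(p[1],p[0])); print(az0)
p1=cyl(.34,az0,.27); B=Rt(az0,0)
show(line(p,A,p1,B,12))
E
```

```text
0.05 2594 [[0.302, 0.417, 0.051], [0.362, 0.464, 0.199]] rmin 0.5182425463077935
0.2 3356 [[0.301, 0.417, 0.201], [0.362, 0.465, 0.348]] rmin 0.5182052849794705
0.35 3898 [[0.302, 0.417, 0.351], [0.362, 0.464, 0.496]] rmin 0.518205322896569
0.5 2542 [[0.302, 0.419, 0.502], [0.362, 0.463, 0.649]] rmin 0.520151972278082
0.65 2229 [[0.303, 0.419, 0.651], [0.362, 0.462, 0.753]] rmin 0.5197556731828717
72.93536210483576
[{"dy": -24.0, "dz": -3.0, "rz": -0.131}, {"dx": 3.0, "dy": -24.0, "dz": -3.0, "rz": -0.131}, {"dx": 6.0, "dy": -23.0, "dz": -3.0, "rz": -0.131}, {"dx": 9.0, "dy": -22.0, "dz": -3.0, "rz": -0.131}, {"dx": 12.0, "dy": -21.0, "dz": -3.0, "rz": -0.131}, {"dx": 14.0, "dy": -19.0, "dz": -3.0, "rz": -0.131}, {"dx": 17.0, "dy": -17.0, "dz": -3.0, "rz": -0.131}, {"dx": 19.0, "dy": -14.0, "dz": -3.0, "rz": -0.131}, {"dx": 21.0, "dy": -12.0, "dz": -3.0, "rz": -0.131}, {"dx": 22.0, "dy": -9.0, "dz": -3.0, "rz": -0.131}]
[{"dx": 23.0, "dy": -6.0, "dz": -3.0, "rz": -0.131}, {"dx": 24.0, "dy": -3.0, "dz": -3.0, "rz": -0.131}]
```

```bash
python3 -m inch '[{"dy": -24, "dz": -3, "rz": -0.131, "hand": 0}, {"dx": 3, "dy": -24, "dz": -3, "rz": -0.131, "hand": 0}, {"dx": 6, "dy": -23, "dz": -3, "rz": -0.131, "hand": 0}, {"dx": 9, "dy": -22, "dz": -3, "rz": -0.131, "hand": 0}, {"dx": 12, "dy": -21, "dz": -3, "rz": -0.131, "hand": 0}, {"dx": 14, "dy": -19, "dz": -3, "rz": -0.131, "hand": 0}, {"dx": 17, "dy": -17, "dz": -3, "rz": -0.131, "hand": 0}, {"dx": 19, "dy": -14, "dz": -3, "rz": -0.131, "hand": 0}, {"dx": 21, "dy": -12, "dz": -3, "rz": -0.131, "hand": 0}, {"dx": 22, "dy": -9, "dz": -3, "rz": -0.131, "hand": 0}]' 60
python3 -c "
from plan import *
s=bot.observe();print(s['qpos'],np.hypot(*s['position'][:2]))"
```

```text
[-1.34321574  0.52140425 -0.03628343  1.59950767  0.02118948  1.02114632
 -0.11280419] 0.6249720885918852schema error: expected keys dx, dy, dz, rx, ry, rz, hand
```

```bash
python3 -m inch '[{"dx":0,"dy":-24,"dz":-3,"rx":0,"ry":0,"rz":-0.131,"hand":0},{"dx":3,"dy":-24,"dz":-3,"rx":0,"ry":0,"rz":-0.131,"hand":0},{"dx":6,"dy":-23,"dz":-3,"rx":0,"ry":0,"rz":-0.131,"hand":0},{"dx":9,"dy":-22,"dz":-3,"rx":0,"ry":0,"rz":-0.131,"hand":0},{"dx":12,"dy":-21,"dz":-3,"rx":0,"ry":0,"rz":-0.131,"hand":0},{"dx":14,"dy":-19,"dz":-3,"rx":0,"ry":0,"rz":-0.131,"hand":0},{"dx":17,"dy":-17,"dz":-3,"rx":0,"ry":0,"rz":-0.131,"hand":0},{"dx":19,"dy":-14,"dz":-3,"rx":0,"ry":0,"rz":-0.131,"hand":0},{"dx":21,"dy":-12,"dz":-3,"rx":0,"ry":0,"rz":-0.131,"hand":0},{"dx":22,"dy":-9,"dz":-3,"rx":0,"ry":0,"rz":-0.131,"hand":0}]' 60
sed -i "s/        out.append(o)/        o={k:o.get(k,0) for k in ('dx','dy','dz','rx','ry','rz')}; o['hand']=HAND; out.append(o)/; s/^import json/import json\nHAND=0/" plan.py
python3 -c "
from plan import *
s=bot.observe();print(s['qpos'],np.hypot(*s['position'][:2]))"
```

```text
clock: 2.75
position: [0.1134, 0.3684, 0.2617]
tool_rot: [3.141, 0.001, -2.124]
force: [-0.1, 0.6, -0.4]
grip_width: 0.0427
[-1.11241122  0.10505839 -0.33732682  2.12688541  0.04404763  0.91443167
  1.11361606] 0.3854697605748576
```

```bash
cat >> plan.py <<'E'
def cyl(r,az,z): a=np.radians(az); return np.array([r*np.cos(a),r*np.sin(a),z])
BC=np.array([.4895,.3445]); PS=39.6
def cpt(c,yaw,x,y,z):  # carrier pose c(3), yaw deg -> world
    return np.array(c)+R.from_euler('z',yaw,degrees=True).apply(np.array([x,y,z])/1000)
RED=cpt([*BC,0],PS,0,29.7,10)
def tcp_for(c,yaw,lean,back=0,gx=-42,gz=68):
    A=Rt(yaw,lean); return cpt(c,yaw,gx,0,gz)+A[:,2]*(.019-back),A
E
python3 - <<'E'
from plan import *
p,A=cur()
n=9; f=lambda a,b,t:a+(b-a)*t
seq=[(p,A)]
for i in range(1,n+1):
    t=i/n; seq.append((cyl(max(.35,.385-.012*i),f(72.9,30,t),.262),Rt(f(58,39.6,t),0)))
show(seq)
q,B=tcp_for(RED,PS,40,.10); print(RED,q,np.hypot(*q[:2]))
show(line(*seq[-1],q,B,6))
E
```

```text
[{"dx": 6.0, "dy": -33.0, "dz": 0, "rx": 0, "ry": 0, "rz": 0.041, "hand": 0}, {"dx": 7.0, "dy": -32.0, "dz": 0, "rx": 0, "ry": 0, "rz": 0.036, "hand": 0}, {"dx": 7.0, "dy": -31.0, "dz": 0, "rx": 0, "ry": 0, "rz": 0.036, "hand": 0}, {"dx": -2.0, "dy": -29.0, "dz": 0, "rx": 0, "ry": 0, "rz": 0.036, "hand": 0}, {"dx": -1.0, "dy": -29.0, "dz": 0, "rx": 0, "ry": 0, "rz": 0.036, "hand": 0}, {"dx": 1.0, "dy": -29.0, "dz": 0, "rx": 0, "ry": 0, "rz": 0.036, "hand": 0}, {"dx": 2.0, "dy": -29.0, "dz": 0, "rx": 0, "ry": 0, "rz": 0.036, "hand": 0}, {"dx": 3.0, "dy": -29.0, "dz": 0, "rx": 0, "ry": 0, "rz": 0.036, "hand": 0}, {"dx": 5.0, "dy": -29.0, "dz": 0, "rx": 0, "ry": 0, "rz": 0.036, "hand": 0}]
[0.47056851 0.36738424 0.01      ] [0.39808957 0.30742445 0.1400496 ] 0.5029762356164141
[{"dx": -26.0, "dy": 7.0, "dz": 20.0, "rx": 0, "ry": -0.116, "rz": 0, "hand": 0}, {"dx": -24.0, "dy": 7.0, "dz": 23.0, "rx": 0, "ry": -0.116, "rz": 0, "hand": 0}, {"dx": -21.0, "dy": 7.0, "dz": 26.0, "rx": 0, "ry": -0.116, "rz": 0, "hand": 0}, {"dx": -18.0, "dy": 7.0, "dz": 28.0, "rx": 0, "ry": -0.116, "rz": 0, "hand": 0}, {"dx": -14.0, "dy": 7.0, "dz": 30.0, "rx": 0, "ry": -0.116, "rz": 0, "hand": 0}, {"dx": -11.0, "dy": 7.0, "dz": 31.0, "rx": 0, "ry": -0.116, "rz": 0, "hand": 0}]
```

```bash
python3 -m inch '[{"dx":6,"dy":-33,"dz":0,"rx":0,"ry":0,"rz":0.041,"hand":0},{"dx":7,"dy":-32,"dz":0,"rx":0,"ry":0,"rz":0.036,"hand":0},{"dx":7,"dy":-31,"dz":0,"rx":0,"ry":0,"rz":0.036,"hand":0},{"dx":-2,"dy":-29,"dz":0,"rx":0,"ry":0,"rz":0.036,"hand":0},{"dx":-1,"dy":-29,"dz":0,"rx":0,"ry":0,"rz":0.036,"hand":0},{"dx":1,"dy":-29,"dz":0,"rx":0,"ry":0,"rz":0.036,"hand":0},{"dx":2,"dy":-29,"dz":0,"rx":0,"ry":0,"rz":0.036,"hand":0},{"dx":3,"dy":-29,"dz":0,"rx":0,"ry":0,"rz":0.036,"hand":0},{"dx":5,"dy":-29,"dz":0,"rx":0,"ry":0,"rz":0.036,"hand":0}]'
python3 - <<'E'
from plan import *
s=bot.observe();print(s['qpos'],np.hypot(*s['position'][:2]))
q,B=tcp_for(RED,PS,40,.10)
show(line(*cur(),q,B,6))
E
```

```text
clock: 3.65
position: [0.3024, 0.1728, 0.2617]
tool_rot: [3.142, 0.002, -2.46]
force: [0.6, 1.0, 0.3]
grip_width: 0.0428
[-7.03755444e-01  2.23041215e-02  1.42453251e-02  2.21557285e+00
 -4.34626573e-04  9.01701183e-01  1.56340697e+00] 0.3483403282407932
[{"dx": -26.0, "dy": 7.0, "dz": 20.0, "rx": 0, "ry": -0.116, "rz": 0, "hand": 0}, {"dx": -24.0, "dy": 7.0, "dz": 23.0, "rx": 0, "ry": -0.116, "rz": 0, "hand": 0}, {"dx": -21.0, "dy": 7.0, "dz": 26.0, "rx": 0, "ry": -0.116, "rz": 0, "hand": 0}, {"dx": -18.0, "dy": 7.0, "dz": 28.0, "rx": 0, "ry": -0.116, "rz": 0, "hand": 0}, {"dx": -15.0, "dy": 7.0, "dz": 30.0, "rx": 0, "ry": -0.116, "rz": 0, "hand": 0}, {"dx": -11.0, "dy": 7.0, "dz": 32.0, "rx": 0, "ry": -0.116, "rz": 0, "hand": 0}]
```

```bash
python3 -m inch '[{"dx":-26,"dy":7,"dz":20,"rx":0,"ry":-0.116,"rz":0,"hand":0},{"dx":-24,"dy":7,"dz":23,"rx":0,"ry":-0.116,"rz":0,"hand":0},{"dx":-21,"dy":7,"dz":26,"rx":0,"ry":-0.116,"rz":0,"hand":0},{"dx":-18,"dy":7,"dz":28,"rx":0,"ry":-0.116,"rz":0,"hand":0},{"dx":-15,"dy":7,"dz":30,"rx":0,"ry":-0.116,"rz":0,"hand":0},{"dx":-11,"dy":7,"dz":32,"rx":0,"ry":-0.116,"rz":0,"hand":0},{"dx":0,"dy":0,"dz":0,"rx":0,"ry":0,"rz":0,"hand":0}]'
python3 - <<'E'
from plan import *
s=bot.observe();print(s['qpos'])
p,A=cur(); q,B=tcp_for(RED,PS,40,.10); print(p-q, R.from_matrix(A.T@B).as_rotvec())
c=cal('wrist'); im,d=bot.grab_frame('wrist'); save('wrist2',im)
rr,cc=np.mgrid[0:420,0:560]; W=pts('wrist',d,rr,cc,c)
hsv=cv2.cvtColor(im,cv2.COLOR_RGB2HSV); x,y,z=W[...,0],W[...,1],W[...,2]
reg=(d>0)&(x>.38)&(x<.6)&(y>.24)&(y<.45)&(z>.045)&(z<.1)
for nm,m in(('red',reg&((hsv[...,0]<10)|(hsv[...,0]>170))&(hsv[...,1]>120)),('blue',reg&(hsv[...,0]>105)&(hsv[...,0]<130)&(hsv[...,1]>120))):
    Q=(W[m][:,:2]-BC)@R.from_euler('z',PS,degrees=True).as_matrix()[:2,:2]*1000
    near=Q[:,0]<-30
    print(nm,m.sum(),'near rim',np.percentile(Q[near],[3,50,97],axis=0).round(1).tolist(),'zmax',np.percentile(z[m],99), 'all', np.percentile(Q,[3,50,97],axis=0).round(1).tolist())
E
```

```text
clock: 4.35
position: [0.3595, 0.2206, 0.1701]
tool_rot: [-3.05, 0.322, -2.44]
force: [-0.6, 1.3, 0.8]
grip_width: 0.0428
[-0.48620627  0.19128334 -0.33106948  2.41209477  0.67539585  0.29766404
  0.83149042]
[-0.03857686 -0.08682646  0.03001803] [-0.08504295 -0.3756451   0.02662031]
red 169 near rim [[-45.6, 23.5], [-41.4, 24.1], [-30.9, 27.1]] zmax 0.09707345125179305 all [[-42.8, 23.0], [-9.3, 25.5], [39.8, 30.6]]
blue 764 near rim [[-49.2, -35.8], [-47.9, -30.0], [-34.1, -24.6]] zmax 0.09754825859584855 all [[-49.1, -35.6], [-47.3, -29.4], [37.1, -24.7]]
```

View pics/wrist2.png

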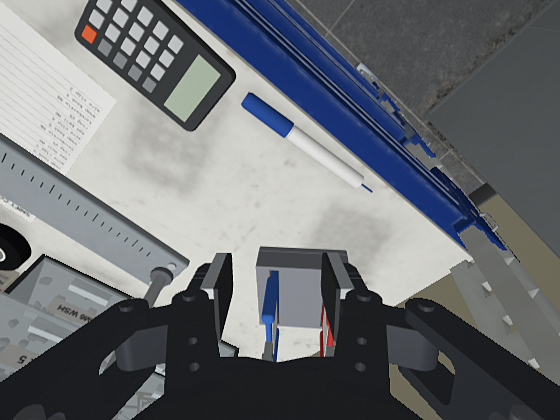

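```bash
cat > fk.py <<'E'
import numpy as np, itertools
from scipy.optimize import least_squares
from scipy.spatial.transform import Rotation as R
D=[([-1.34319932,.52202401,-.03631955,1.60008116,.02119876,1.02117336,-.11279975],[.18331123,.59708913,.23069343],[-3.14029576,1.0e-4,2.84377985]),
([-1.11241122,.10505839,-.33732682,2.12688541,.04404763,.91443167,1.11361606],[.1134,.3684,.2617],[3.141,.001,-2.124]),
([-.703755444,.0223041215,.0142453251,2.21557285,-4.34626573e-4,.901701183,1.56340697],[.3024,.1728,.2617],[3.142,.002,-2.46]),
([-.48620627,.19128334,-.33106948,2.41209477,.67539585,.29766404,.83149042],[.3595,.2206,.1701],[-3.05,.322,-2.44])]
def ry(a): return R.from_euler('y',a).as_matrix()
def rz(a): return R.from_euler('z',a).as_matrix()
def fk(q,s,P):
    h,L1,L2,t,o1,o7=P[:6]; e=P[6:] if len(P)>6 else np.zeros(3)
    q=np.asarray(q); s=np.asarray(s)
    A=rz(s[0]*q[0]+o1)@ry(q[1]); p=np.array([0,0,h])
    p=p+A@[e[0],0,L1]; A=A@rz(s[2]*q[2])@ry(q[3]); p=p+A@[e[1],0,L2]
    A=A@rz(s[4]*q[4])@ry(q[5]); p=p+A@[e[2],0,0]; A=A@rz(s[6]*q[6]+o7); return p+A@[0,0,t],A
def res(P,s,D=D):
    o=[]
    for q,p,r in D:
        a,A=fk(q,s,P); B=R.from_euler('xyz',r).as_matrix()
        o+=list((a-p)*3)+list(((A-B)).ravel())
    return np.array(o)
if __name__=='__main__':
    out=[]
    for s in itertools.product([1,-1],[1],[1,-1],[1],[1,-1],[1],[1,-1]):
        for o1 in(0,1.5,3,-1.5):
          for o7 in (0,1.5,3,-1.5):
            r=least_squares(res,[.35,.52,.43,.345,o1,o7,0,0,0],args=(s,)); out.append((r.cost,s,r.x.round(4)))
    out.sort(key=lambda k:k[0])
    for k in out[:4]: print(k)
E
python3 fk.py
```

```text
(np.float64(0.004495654422397887), (-1, 1, -1, 1, -1, 1, -1), array([ 0.3298,  0.5285,  0.4243,  0.3284, -0.1135,  1.459 ,  0.0153,
        0.0039,  0.0126]))
(np.float64(0.0044956544223979595), (-1, 1, -1, 1, -1, 1, -1), array([ 0.3298,  0.5285,  0.4243,  0.3284, -0.1135,  1.459 ,  0.0153,
        0.0039,  0.0126]))
(np.float64(0.004495654422399768), (-1, 1, -1, 1, -1, 1, -1), array([ 0.3298,  0.5285,  0.4243,  0.3284, -0.1135,  1.459 ,  0.0153,
        0.0039,  0.0126]))
(np.float64(0.004495654422399812), (-1, 1, -1, 1, -1, 1, -1), array([ 0.3298,  0.5285,  0.4243,  0.3284, -0.1135,  1.459 ,  0.0153,
        0.0039,  0.0126]))
```

```bash
cat > fk2.py <<'E'
from fk import *
s=(-1,1,-1,1,-1,1,-1)
def full(P): # P: h,L1,L2,t,o1..o7
    return P
def fk2(q,P):
    h,L1,L2,t=P[:4]; o=np.array(P[4:11]); a=np.array(s)*np.asarray(q)+o
    e=P[11:14] if len(P)>11 else (0,0,0)
    A=rz(a[0])@ry(a[1]); p=np.array([0,0,h])+A@[e[0],0,L1]; A=A@rz(a[2])@ry(a[3]); p=p+A@[e[1],0,L2]
    A=A@rz(a[4])@ry(a[5]); p=p+A@[e[2],0,0]; A=A@rz(a[6]); return p+A@[0,0,t],A
def res2(P,D,w=.05):
    o=[]
    for q,p,r in D:
        a,A=fk2(q,P); B=R.from_euler('xyz',r).as_matrix()
        o+=list((a-p)*3)+list((A-B).ravel())
    return np.array(o+list(.02*np.array(P[5:10])))
if __name__=='__main__':
    x=[.33,.5285,.4243,.3284,-.1135,0,0,0,0,0,1.459]
    r=least_squares(res2,x,args=(D,)); print(r.cost,r.x.round(4))
    for q,p,rr in D:
        a,A=fk2(q,r.x); print((a-p).round(4), R.from_matrix(A.T@R.from_euler('xyz',rr).as_matrix()).as_rotvec().round(3))
E
python3 fk2.py; python3 -c "
from h import *
s=bot.observe();print(s['qpos'].tolist(),s['position'].tolist(),s['tool_rot'].tolist(),s['clock'])"
```

```text
0.004452556960527699 [ 0.3741  0.5285  0.4286  0.3682 -0.1341  0.002   0.0112  0.0253 -0.0054
 -0.0302  1.4543]
[ 0.0178 -0.0065 -0.0013] [ 0.003 -0.002 -0.005]
[-0.0094  0.0052 -0.0003] [-0.001  0.004 -0.002]
[-0.0114  0.0107 -0.0016] [-0.004  0.002 -0.003]
[-0.0037  0.0095  0.0032] [-0.018 -0.014  0.009]
[-0.4907097917623878, 0.18945842994205997, -0.32376051352090535, 2.411627719429736, 0.6683724674146938, 0.29617675506553076, 0.8381342084703963] [0.36021813716942247, 0.22045875570391013, 0.17081892274166074] [-3.0509705734128554, 0.32346012037888494, -2.4419433220201237] 4.4
```

```bash
cat > fk3.py <<'E'
from fk import *
D=D[:3]+[([-0.4907097917623878, 0.18945842994205997, -0.32376051352090535, 2.411627719429736, 0.6683724674146938, 0.29617675506553076, 0.8381342084703963],[0.36021813716942247, 0.22045875570391013, 0.17081892274166074],[-3.0509705734128554, 0.32346012037888494, -2.4419433220201237])]
s=np.array((-1,1,-1,1,-1,1,-1))
def fk3(q,P,kind):
    h,L1,L2,t,o1,o7=P[:6]; a=s*np.asarray(q); a[0]+=o1; a[6]+=o7
    e=np.zeros(8); e[list(kind)]=P[6:]
    # 0,1 base xy ; 2 shoulder y ; 3 elbow x; 4 elbow y; 5 wrist x; 6 wrist y ; 7 elbow back x (after j4)
    A=rz(a[0])@ry(a[1]); p=np.array([e[0],e[1],h])+A@[e[3],e[2]+e[4],L1]; A=A@rz(a[2])@ry(a[3]); p=p+A@[e[7],0,L2]
    A=A@rz(a[4])@ry(a[5]); p=p+A@[e[5],e[6],0]; A=A@rz(a[6]); return p+A@[0,0,t],A
def res3(P,kind,D=D):
    o=[]
    for q,p,r in D:
        a,A=fk3(q,P,kind); B=R.from_euler('xyz',r).as_matrix(); o+=list((a-p)*3)+list((A-B).ravel())
    return np.array(o)
if __name__=='__main__':
    for kind in [(),(0,1),(2,),(3,7),(0,1,2),(0,1,3,7),(0,1,2,3,7,5),(2,3,5,7)]:
        r=least_squares(res3,[.35,.5285,.4243,.345,-.1135,1.459]+[0]*len(kind),args=(kind,)); print(kind,r.cost,r.x.round(4))
    for q,p,rr in D:
        a,A=fk3(q,r.x,kind); print((a-p).round(4), R.from_matrix(A.T@R.from_euler('xyz',rr).as_matrix()).as_rotvec().round(3))
E
python3 fk3.py
```

```text
() 0.005071030946912892 [ 0.333   0.5322  0.4218  0.3435 -0.1208  1.4517]
(0, 1) 0.0014653457137732075 [ 0.2591  0.5647  0.4295  0.2952 -0.0517  1.5199  0.0251 -0.0289]
(2,) 0.000414977421815438 [ 0.3563  0.5244  0.4276  0.3557 -0.0128  1.5582 -0.0532]
(3, 7) 0.0048212789481978865 [ 0.3316  0.5275  0.4144  0.3352 -0.1178  1.4547  0.0122  0.0063]
(0, 1, 2) 0.00021191078133383077 [ 4.2850e-01  4.9550e-01  4.2740e-01  4.0090e-01  9.0000e-04  1.5718e+00
 -2.0700e-02  1.9200e-02 -8.5600e-02]
(0, 1, 3, 7) 0.0014337892226853072 [ 0.2528  0.5629  0.4251  0.29   -0.0539  1.5178  0.0225 -0.0296  0.0053
 -0.0016]
(0, 1, 2, 3, 7, 5) 1.4700639137088954e-06 [ 3.3190e-01  4.9570e-01  3.8810e-01  3.5810e-01  3.0000e-04  1.5712e+00
 -3.5200e-02  2.0000e-02 -9.7200e-02  9.6000e-03 -4.1300e-02 -4.5000e-03]
(2, 3, 5, 7) 0.0003727126130701198 [ 3.085e-01  5.287e-01  4.128e-01  3.310e-01 -1.210e-02  1.559e+00
 -5.300e-02  3.400e-03  6.000e-04 -1.420e-02]
[ 0.0019  0.0005 -0.0007] [-0. -0. -0.]
[-0.0025 -0.006   0.001 ] [-0.     0.001 -0.   ]
[ 0.0028  0.0049 -0.    ] [0. 0. 0.]
[-0.      0.0002 -0.0003] [-0.004 -0.001  0.   ]
```

```bash
cat > fk4.py <<'E'
from fk3 import *
# params: h,L1,L2,t, y2, y4, y6, x4a(before j4), x4b(after j4), x6
def fk4(q,P):
    h,L1,L2,t,y2,y4,y6,xa,xb,x6=P; a=s*np.asarray(q,float); a[6]+=np.pi/2
    A=rz(a[0])@ry(a[1]); p=np.array([0,0,h])+A@[0,y2,L1]; A=A@rz(a[2]); p=p+A@[xa,0,0]; A=A@ry(a[3]); p=p+A@[xb,y4,L2]
    A=A@rz(a[4])@ry(a[5]); p=p+A@[x6,y6,0]; A=A@rz(a[6]); return p+A@[0,0,t],A
def res4(x,mask,D):
    P=np.zeros(10); P[mask]=x; o=[]
    for q,p,r in D:
        a,A=fk4(q,P); o+=list((a-p)*100)
    return np.array(o+list(P[4:]*.3))
def fit(mask,D):
    x0=np.array([.35,.5,.4,.35,-.05,0,0,0,0,0])[mask]
    r=least_squares(res4,x0,args=(mask,D)); P=np.zeros(10); P[mask]=r.x; return P,r
if __name__=='__main__':
    for mask in ([0,1,2,3,4,5],[0,1,2,3,4,5,6],[0,1,2,3,4,6],[0,1,2,3,4,5,6,7,8],[0,1,2,3,4,5,6,7,8,9]):
        P,r=fit(mask,D); print(mask,r.cost,P.round(4)); 
    for q,p,rr in D: 
        a,A=fk4(q,P); print((a-p).round(4), R.from_matrix(A.T@R.from_euler('xyz',rr).as_matrix()).as_rotvec().round(4))
E
python3 fk4.py
```

```text
[0, 1, 2, 3, 4, 5] 0.0002171688045888579 [ 0.3206  0.5298  0.4206  0.3283 -0.0212 -0.0379  0.      0.      0.
  0.    ]
[0, 1, 2, 3, 4, 5, 6] 9.765841751974185e-05 [ 3.201e-01  5.298e-01  4.207e-01  3.278e-01 -2.120e-02 -3.750e-02
 -4.000e-04  0.000e+00  0.000e+00  0.000e+00]
[0, 1, 2, 3, 4, 6] 0.3261783885834426 [ 0.3281  0.5248  0.4255  0.3297 -0.0473  0.     -0.0129  0.      0.
  0.    ]
[0, 1, 2, 3, 4, 5, 6, 7, 8] 8.795963218930598e-05 [ 3.204e-01  5.298e-01  4.208e-01  3.279e-01 -2.120e-02 -3.750e-02
 -4.000e-04 -1.000e-04  1.000e-04  0.000e+00]
[0, 1, 2, 3, 4, 5, 6, 7, 8, 9] 8.699816359815019e-05 [ 3.202e-01  5.297e-01  4.213e-01  3.273e-01 -2.120e-02 -3.690e-02
 -1.000e-03  0.000e+00  2.000e-04  4.000e-04]
[ 0. -0. -0.] [-0.  0.  0.]
[-0.  0.  0.] [-0.0001  0.0005  0.0001]
[ 0. -0.  0.] [0.0004 0.     0.0003]
[-0.  0. -0.] [ 0. -0. -0.]
```

```bash
cat > ik.py <<'E'
from fk4 import fk4
from plan import *
from scipy.optimize import least_squares
PP=np.array([.3206,.5298,.4206,.3283,-.0212,-.0379,0,0,0,0])
lo=np.array([-2.91,-.3,-1.5,.17,-1.26,.16,-2.52])+.03; hi=np.array([2.91,2.13,1.42,2.43,4.41,1.93,2.52])-.03
def ik(p,A,seed,w=.02):
    def f(q):
        a,B=fk4(q,PP); return np.r_[(a-p)*20,R.from_matrix(B.T@A).as_rotvec()*5,w*(q-seed)*.1]
    r=least_squares(f,np.clip(seed,lo+1e-3,hi-1e-3),bounds=(lo,hi),xtol=1e-10)
    a,B=fk4(r.x,PP); return r.x,np.linalg.norm(a-p)*1000,np.linalg.norm(R.from_matrix(B.T@A).as_rotvec())
STC=np.array([.5803,.0588]); SY=-4.67; RZ=.220
def stand(x,y,z): 
    t=np.radians(SY); return np.array([STC[0]+x*np.cos(t)-y*np.sin(t),STC[1]+x*np.sin(t)+y*np.cos(t),z])
def wps(lean,flip,yh=.09):
    L=[]
    def g(c,yaw,back=0):
        A=Rt(yaw,lean,flip); return cpt(c,yaw,-42,0,68)+A[:,2]*(.019-back),A
    L.append(('pre',g(RED,PS,.08))); L.append(('grasp',g(RED,PS)))
    L.append(('lift',g(RED+[0,0,.19],PS)))
    L.append(('front_hi',g(stand(-.065,yh,.20),SY)))
    L.append(('front_mid',g(stand(-.065,yh,.118),SY)))
    L.append(('in30',g(stand(-.03,yh,.0885),SY)))
    L.append(('in0',g(stand(0,yh,.0885),SY)))
    L.append(('hang',g(stand(0,yh,.058),SY)))
    L.append(('final',g(stand(0,-.065,.058),SY)))
    L.append(('back',g(stand(0,-.065,.058),SY,.06)))
    return L
if __name__=='__main__':
    q0=bot.observe()['qpos']
    for flip in(False,True):
        for lean in(28,30,32,35,38):
            print('flip',flip,'lean',lean)
            for j5s in (0.,3.14):
                q=np.array([-.5,.3,0,2.3,j5s,.4,(1.5 if (j5s<1)!=flip else -1.5)])
                for nm,(p,A) in wps(lean,flip):
                    x,e,r=ik(p,A,q); q=x
                    if e>1 or r>.01: print('   j5~',j5s,nm,'FAIL',round(e,1),round(r,3),x.round(2)); break
                else: print('   j5~',j5s,'OK',x.round(2))
E
python3 ik.py
```

```text
flip False lean 28
   j5~ 0.0 OK [ 0.67  0.49 -1.07  2.31  1.5   0.57 -0.08]
   j5~ 3.14 OK [ 0.57  0.43 -0.93  2.32  1.49  0.49 -0.09]
flip False lean 30
   j5~ 0.0 OK [ 0.69  0.51 -1.11  2.34  1.61  0.61 -0.19]
   j5~ 3.14 OK [ 0.54  0.42 -0.91  2.35  1.62  0.48 -0.23]
flip False lean 32
   j5~ 0.0 OK [ 0.69  0.51 -1.12  2.37  1.71  0.63 -0.29]
   j5~ 3.14 OK [ 0.51  0.42 -0.87  2.38  1.76  0.49 -0.38]
flip False lean 35
   j5~ 0.0 pre FAIL 1.8 0.009 [ 0.23  0.93 -1.47  2.4   1.87  1.02 -0.13]
   j5~ 3.14 pre FAIL 1.8 0.009 [ 0.23  0.93 -1.47  2.4   1.87  1.02 -0.13]
flip False lean 38
   j5~ 0.0 pre FAIL 9.4 0.046 [ 0.23  0.94 -1.47  2.4   1.89  1.03 -0.14]
   j5~ 3.14 pre FAIL 9.4 0.046 [ 0.23  0.94 -1.47  2.4   1.89  1.03 -0.14]
flip True lean 28
   j5~ 0.0 pre FAIL 10.5 0.093 [-0.52  0.39 -0.32  2.25  0.87  0.19 -2.49]
   j5~ 3.14 pre FAIL 1.5 0.013 [-0.59  0.4  -0.26  2.35  2.14  0.19  2.49]
flip True lean 30
   j5~ 0.0 pre FAIL 14.0 0.124 [-0.49  0.39 -0.34  2.25  0.88  0.19 -2.49]
   j5~ 3.14 lift FAIL 18.8 0.17 [-0.64  0.22 -0.23  2.33  2.11  0.19  2.49]
flip True lean 32
   j5~ 0.0 pre FAIL 17.5 0.155 [-0.46  0.39 -0.37  2.25  0.89  0.19 -2.49]
   j5~ 3.14 lift FAIL 15.7 0.142 [-0.62  0.22 -0.25  2.33  2.11  0.19  2.49]
flip True lean 35
   j5~ 0.0 pre FAIL 22.7 0.202 [-0.4   0.38 -0.43  2.25  0.91  0.19 -2.49]
   j5~ 3.14 pre FAIL 5.2 0.023 [-0.25  0.48 -0.69  2.4   2.19  0.43  2.49]
flip True lean 38
   j5~ 0.0 pre FAIL 28.0 0.248 [-0.33  0.38 -0.49  2.26  0.94  0.19 -2.49]
   j5~ 3.14 pre FAIL 12.9 0.057 [-0.2   0.51 -0.74  2.4   2.21  0.47  2.49]
```

```bash
cat > em.py <<'E'
from ik import *
LEAN=31
def G(c,yaw,back=0,up=0,lean=LEAN):
    A=Rt(yaw,lean); return cpt(c,yaw,-42,0,68)+A[:,2]*(.019-back)+[0,0,up],A
def emu(seq,q):
    for i,(p,A) in enumerate(seq):
        x,e,r=ik(p,A,q,.3); dq=np.abs(x-q).max(); q=x
        print(i,x.round(2),'e',round(e,1),round(r,3),'dq',round(dq,2))
    return q
E
python3 - <<'E'
from em import *
q=bot.observe()['qpos']; p,A=cur()
pre=G(RED,PS,.03,.06); gr=G(RED,PS); print(pre[0],gr[0])
s1=line(p,A,*pre,10); s2=line(*pre,*gr,4); lf=G(RED+[0,0,.19],PS); s3=line(*gr,*lf,8)
fh=G(stand(-.065,.09,.20),SY); s4=line(*lf,*fh,10); fm=G(stand(-.065,.09,.118),SY)
i3=G(stand(-.03,.09,.0885),SY); i0=G(stand(0,.09,.0885),SY); h=G(stand(0,.09,.058),SY); f=G(stand(0,-.065,.058),SY)
q=emu(s1[1:],q); print('gr');q=emu(s2[1:],q);print('lift');q=emu(s3[1:],q);print('tr');q=emu(s4[1:],q)
for a,b in((fh,fm),(fm,i3),(i3,i0),(i0,h),(h,f)): print('-');q=emu(line(*a,*b,3)[1:],q)
print(); show(s1)
E
```

```text
[0.43384167 0.33700116 0.14742884] [0.44574698 0.34685009 0.06171382]
0 [-0.44  0.21 -0.39  2.4   0.78  0.28  0.73] e 0.0 0.0 dq 0.11
1 [-0.48  0.23 -0.35  2.39  0.85  0.25  0.65] e 0.0 0.0 dq 0.07
2 [-0.52  0.25 -0.3   2.39  0.93  0.22  0.57] e 0.0 0.0 dq 0.08
3 [-0.58  0.27 -0.25  2.38  1.02  0.19  0.47] e 0.0 0.0 dq 0.1
4 [-0.53  0.29 -0.3   2.37  1.2   0.19  0.3 ] e 0.0 0.0 dq 0.18
5 [-0.51  0.31 -0.33  2.36  1.37  0.19  0.12] e 0.0 0.0 dq 0.17
6 [-0.49  0.34 -0.37  2.34  1.54  0.2  -0.04] e 0.0 0.0 dq 0.17
7 [-0.44  0.36 -0.43  2.33  1.68  0.22 -0.17] e 0.0 0.0 dq 0.14
8 [-0.4   0.39 -0.49  2.32  1.78  0.25 -0.27] e 0.0 0.0 dq 0.11
9 [-0.36  0.42 -0.54  2.3   1.87  0.28 -0.34] e 0.0 0.0 dq 0.09
gr
0 [-0.32  0.49 -0.6   2.3   1.98  0.35 -0.43] e 0.0 0.0 dq 0.11
1 [-0.29  0.56 -0.64  2.3   2.06  0.41 -0.49] e 0.0 0.0 dq 0.08
2 [-0.27  0.63 -0.67  2.3   2.12  0.47 -0.53] e 0.0 0.0 dq 0.07
3 [-0.26  0.69 -0.68  2.29  2.18  0.52 -0.56] e 0.0 0.0 dq 0.06
lift
0 [-0.28  0.62 -0.66  2.29  2.11  0.46 -0.52] e 0.0 0.0 dq 0.07
1 [-0.31  0.55 -0.62  2.28  2.02  0.39 -0.46] e 0.0 0.0 dq 0.09
[... 2189 characters left out ...]
4, "dy": 4.7, "dz": 6.6, "rx": -0.009, "ry": -0.022, "rz": 0.002, "hand": 0}, {"dx": -11.3, "dy": 4.6, "dz": 6.9, "rx": -0.009, "ry": -0.022, "rz": 0.002, "hand": 0}, {"dx": -11.1, "dy": 4.6, "dz": 7.1, "rx": -0.009, "ry": -0.022, "rz": 0.002, "hand": 0}, {"dx": -10.9, "dy": 4.5, "dz": 7.4, "rx": -0.009, "ry": -0.022, "rz": 0.002, "hand": 0}, {"dx": -10.8, "dy": 4.5, "dz": 7.7, "rx": -0.009, "ry": -0.022, "rz": 0.002, "hand": 0}, {"dx": -10.6, "dy": 4.4, "dz": 8.0, "rx": -0.009, "ry": -0.022, "rz": 0.002, "hand": 0}, {"dx": -10.4, "dy": 4.4, "dz": 8.2, "rx": -0.009, "ry": -0.022, "rz": 0.002, "hand": 0}, {"dx": -10.2, "dy": 4.3, "dz": 8.5, "rx": -0.009, "ry": -0.022, "rz": 0.002, "hand": 0}]
```

```bash
python3 -m inch '[{"dx":-11.7,"dy":4.7,"dz":6,"rx":-0.009,"ry":-0.022,"rz":0.002,"hand":0},{"dx":-11.6,"dy":4.7,"dz":6.3,"rx":-0.009,"ry":-0.022,"rz":0.002,"hand":0},{"dx":-11.4,"dy":4.7,"dz":6.6,"rx":-0.009,"ry":-0.022,"rz":0.002,"hand":0},{"dx":-11.3,"dy":4.6,"dz":6.9,"rx":-0.009,"ry":-0.022,"rz":0.002,"hand":0},{"dx":-11.1,"dy":4.6,"dz":7.1,"rx":-0.009,"ry":-0.022,"rz":0.002,"hand":0},{"dx":-10.9,"dy":4.5,"dz":7.4,"rx":-0.009,"ry":-0.022,"rz":0.002,"hand":0},{"dx":-10.8,"dy":4.5,"dz":7.7,"rx":-0.009,"ry":-0.022,"rz":0.002,"hand":0},{"dx":-10.6,"dy":4.4,"dz":8,"rx":-0.009,"ry":-0.022,"rz":0.002,"hand":0},{"dx":-10.4,"dy":4.4,"dz":8.2,"rx":-0.009,"ry":-0.022,"rz":0.002,"hand":0},{"dx":-10.2,"dy":4.3,"dz":8.5,"rx":-0.009,"ry":-0.022,"rz":0.002,"hand":0}]'
python3 - <<'E'
from em import *
s=bot.observe();print(s['qpos'].round(3)); p,A=cur()
print('fk',(fk4(s['qpos'],PP)[0]-p).round(4))
pre=G(RED,PS,.03,.06); print(p-pre[0],R.from_matrix(A.T@pre[1]).as_rotvec())
show(line(p,A,*pre,3))
E
```

```text
clock: 5.4
position: [0.4345, 0.3374, 0.1485]
tool_rot: [3.14, 0.546, -2.451]
force: [-0.3, -0.1, 0.3]
grip_width: 0.0426
[-0.416  0.413 -0.47   2.306  1.934  0.254 -0.415]
fk [ 0.0003 -0.0004 -0.0001]
[0.00068523 0.00044813 0.00105435] [ 0.00097787  0.00459816 -0.00028814]
[{"dx": 0.4, "dy": 0, "dz": 0.2, "rx": 0, "ry": 0.002, "rz": 0, "hand": 0}, {"dx": 0.4, "dy": 0, "dz": 0.2, "rx": 0, "ry": 0.002, "rz": 0, "hand": 0}, {"dx": 0.4, "dy": 0, "dz": 0.2, "rx": 0, "ry": 0.002, "rz": 0, "hand": 0}]
```

Run:
```python
from em import *
c=cal('wrist'); im,d=bot.grab_frame('wrist'); save('wrist3',im)
rr,cc=np.mgrid[0:420,0:560]; W=pts('wrist',d,rr,cc,c)
hsv=cv2.cvtColor(im,cv2.COLOR_RGB2HSV); x,y,z=W[...,0],W[...,1],W[...,2]
reg=(d>0)&(x>.38)&(x<.6)&(y>.24)&(y<.45)&(z>.045)&(z<.1)
for nm,m in(('red',reg&((hsv[...,0]<10)|(hsv[...,0]>170))&(hsv[...,1]>120)),('blue',reg&(hsv[...,0]>105)&(hsv[...,0]<130)&(hsv[...,1]>120))):
    Q=(W[m][:,:2]-BC)@R.from_euler('z',PS,degrees=True).as_matrix()[:2,:2]*1000
    near=Q[:,0]<-30
    print(nm,m.sum(),near.sum(),'near rim',np.percentile(Q[near],[2,50,98],axis=0).round(1).tolist(),'far',np.percentile(Q[Q[:,0]>30],[2,50,98],axis=0).round(1).tolist() if (Q[:,0]>30).any() else 0)
show(line(*cur(),*G(RED,PS),5))
```

```text
red 1316 1091 near rim [[-48.9, 24.3], [-47.8, 29.4], [-32.3, 35.0]] far [[35.8, 22.9], [37.9, 24.2], [40.7, 34.8]]
blue 1835 1251 near rim [[-49.2, -34.0], [-47.7, -28.0], [-30.8, -24.4]] far [[32.9, -35.4], [36.5, -26.3], [43.5, -24.9]]
[{"dx": 6.7, "dy": -0.1, "dz": 16.2, "rx": 0, "ry": 0, "rz": 0, "hand": 0}, {"dx": 6.7, "dy": -0.1, "dz": 16.2, "rx": 0, "ry": 0, "rz": 0, "hand": 0}, {"dx": 6.6, "dy": -0.1, "dz": 16.2, "rx": 0, "ry": 0, "rz": 0, "hand": 0}, {"dx": 6.6, "dy": -0.1, "dz": 16.2, "rx": 0, "ry": 0, "rz": 0, "hand": 0}, {"dx": 6.6, "dy": -0.1, "dz": 16.2, "rx": 0, "ry": 0, "rz": 0, "hand": 0}]
```

View pics/wrist3.png

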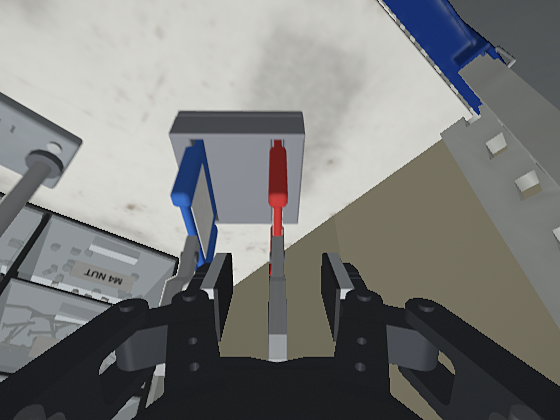

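The wrist view shows the red rim (about column 278, rows 145–205) centred between the open jaws. The blue rim sits to the left at column 185, clear of them. Next I descend and grip.

```bash
python3 -m inch '[{"dx":6.7,"dy":-0.1,"dz":16.2,"rx":0,"ry":0,"rz":0,"hand":0},{"dx":6.7,"dy":-0.1,"dz":16.2,"rx":0,"ry":0,"rz":0,"hand":0},{"dx":6.6,"dy":-0.1,"dz":16.2,"rx":0,"ry":0,"rz":0,"hand":0},{"dx":6.6,"dy":-0.1,"dz":16.2,"rx":0,"ry":0,"rz":0,"hand":0},{"dx":6.6,"dy":-0.1,"dz":16.2,"rx":0,"ry":0,"rz":0,"hand":0},{"dx":0,"dy":0,"dz":0,"rx":0,"ry":0,"rz":0,"hand":0},{"dx":0,"dy":0,"dz":0,"rx":0,"ry":0,"rz":0,"hand":0}]'
python3 - <<'E'
from em import *
s=bot.observe();print(s['qpos'].round(3)); p,A=cur(); gr=G(RED,PS)
print(p-gr[0],R.from_matrix(A.T@gr[1]).as_rotvec())
E
```

```text
clock: 6.15
position: [0.4441, 0.3448, 0.0612]
tool_rot: [3.142, 0.542, -2.45]
force: [0.0, -0.2, 0.3]
grip_width: 0.0432
[-0.298  0.678 -0.635  2.303  2.229  0.5   -0.623]
[-0.00164028 -0.0020345  -0.00047892] [0.00046843 0.00094218 0.00076275]
```

```bash
python3 -m inch '[{"dx":-2.1,"dy":-0.5,"dz":1.5,"rx":0,"ry":0,"rz":0,"hand":0.6},{"dx":0,"dy":0,"dz":0,"rx":0,"ry":0,"rz":0,"hand":1},{"dx":0,"dy":0,"dz":0,"rx":0,"ry":0,"rz":0,"hand":1},{"dx":0,"dy":0,"dz":0,"rx":0,"ry":0,"rz":0,"hand":1},{"dx":0,"dy":0,"dz":0,"rx":0,"ry":0,"rz":0,"hand":1},{"dx":0,"dy":0,"dz":0,"rx":0,"ry":0,"rz":0,"hand":1},{"dx":0,"dy":0,"dz":0,"rx":0,"ry":0,"rz":0,"hand":1}]' 70
python3 - <<'E'
from em import *
s=bot.observe();print(s['qpos'].round(3),s['force'],s['grip_width']); p,A=cur(); gr=G(RED,PS)
print(p-gr[0],R.from_matrix(A.T@gr[1]).as_rotvec())
E
```

```text
clock: 6.85
position: [0.4469, 0.347, 0.0621]
tool_rot: [3.14, 0.546, -2.451]
force: [-2.0, -0.8, 8.7]
grip_width: 0.0106
[-0.297  0.679 -0.635  2.297  2.23   0.497 -0.622] [-1.95507531 -0.82158443  8.71485987] 0.010559030209074772
[0.00117818 0.00018471 0.00041048] [ 1.79130611e-03  4.75218524e-03 -5.21697141e-05]
```

```bash
python3 -m inch '[{"dx":-2.6,"dy":0,"dz":-4.3,"rx":0,"ry":0,"rz":0,"hand":1},{"dx":-5.2,"dy":0,"dz":-8.6,"rx":0,"ry":0,"rz":0,"hand":1},{"dx":-5.2,"dy":0,"dz":-8.6,"rx":0,"ry":0,"rz":0,"hand":1},{"dx":-5.2,"dy":0,"dz":-8.6,"rx":0,"ry":0,"rz":0,"hand":1}]'
python3 - <<'E'
from em import *
s=bot.observe();print(s['qpos'].round(3),s['force'],s['grip_width'])
p,A=cur(); lf=G(RED+[0,0,.20],PS); show(line(p,A,*lf,9))
E
```

```text
clock: 7.25
position: [0.4465, 0.3469, 0.0976]
tool_rot: [3.139, 0.545, -2.451]
force: [-0.5, -0.4, -1.1]
grip_width: 0.011
[-0.329  0.574 -0.586  2.29   2.127  0.395 -0.555] [-0.46474813 -0.36583428 -1.12624907] 0.010975283830304456
[{"dx": -9.4, "dy": 0.1, "dz": -15.6, "rx": 0, "ry": 0, "rz": 0, "hand": 0}, {"dx": -9.4, "dy": 0.1, "dz": -15.6, "rx": 0, "ry": 0, "rz": 0, "hand": 0}, {"dx": -9.4, "dy": 0.1, "dz": -15.6, "rx": 0, "ry": 0, "rz": 0, "hand": 0}, {"dx": -9.4, "dy": 0.1, "dz": -15.6, "rx": 0, "ry": 0, "rz": 0, "hand": 0}, {"dx": -9.4, "dy": 0.1, "dz": -15.6, "rx": 0, "ry": 0, "rz": 0, "hand": 0}, {"dx": -9.4, "dy": 0.1, "dz": -15.6, "rx": 0, "ry": 0, "rz": 0, "hand": 0}, {"dx": -9.4, "dy": 0.1, "dz": -15.7, "rx": 0, "ry": 0, "rz": 0, "hand": 0}, {"dx": -9.3, "dy": 0.1, "dz": -15.7, "rx": 0, "ry": 0, "rz": 0, "hand": 0}, {"dx": -9.3, "dy": 0.1, "dz": -15.7, "rx": 0, "ry": 0, "rz": 0, "hand": 0}]
```

```bash
python3 -m inch '[{"dx":-9.4,"dy":0.1,"dz":-15.6,"rx":0,"ry":0,"rz":0,"hand":1},{"dx":-9.4,"dy":0.1,"dz":-15.6,"rx":0,"ry":0,"rz":0,"hand":1},{"dx":-9.4,"dy":0.1,"dz":-15.6,"rx":0,"ry":0,"rz":0,"hand":1},{"dx":-9.4,"dy":0.1,"dz":-15.6,"rx":0,"ry":0,"rz":0,"hand":1},{"dx":-9.4,"dy":0.1,"dz":-15.6,"rx":0,"ry":0,"rz":0,"hand":1},{"dx":-9.4,"dy":0.1,"dz":-15.6,"rx":0,"ry":0,"rz":0,"hand":1},{"dx":-9.4,"dy":0.1,"dz":-15.7,"rx":0,"ry":0,"rz":0,"hand":1},{"dx":-9.3,"dy":0.1,"dz":-15.7,"rx":0,"ry":0,"rz":0,"hand":1},{"dx":-9.3,"dy":0.1,"dz":-15.7,"rx":0,"ry":0,"rz":0,"hand":1}]'
python3 - <<'E'
from em import *
s=bot.observe();print(s['qpos'].round(3),s['force'],s['grip_width'])
p,A=cur(); lf=G(RED+[0,0,.20],PS); print(p-lf[0],R.from_matrix(A.T@lf[1]).as_rotvec())
im,d=bot.grab_frame('scene'); save('scene4',im)
E
```

```text
clock: 8.15
position: [0.4461, 0.3468, 0.251]
tool_rot: [3.141, 0.547, -2.451]
force: [1.4, -0.1, 0.2]
grip_width: 0.0109
[-0.259  0.241 -0.619  2.172  0.769  0.302  0.748] [ 1.35471622 -0.06962778  0.18853032] 0.010913326533460518
[ 3.93460129e-04 -6.23076876e-05 -1.06918227e-02] [ 0.00013041  0.0060073  -0.00018676]
```

View pics/scene4.png

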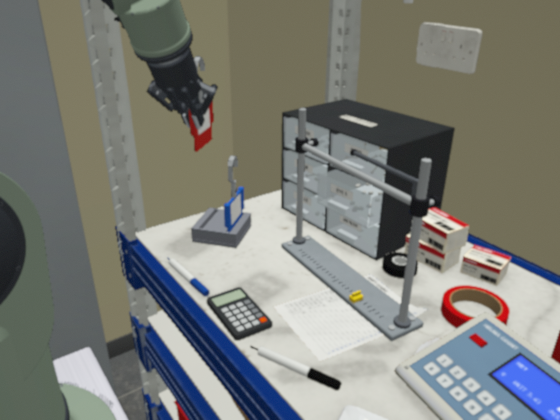

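Run:
```python
from em import *
p,A=cur(); q=bot.observe()['qpos']
fh=G(stand(-.07,.09,.205),SY); mid=G(RED*[1,1,0]*.55+stand(-.07,.09,0)*.45+[0,0,.222],PS+(SY-PS)*.45)
s=line(p,A,*mid,5)+line(*mid,*fh,6)[1:]; emu(s[1:],q); show(s)
```

```text
0 [-0.26  0.21 -0.6   2.18  0.77  0.32  0.7 ] e 0.0 0.0 dq 0.06
1 [-0.27  0.19 -0.58  2.19  0.77  0.34  0.64] e 0.0 0.0 dq 0.06
2 [-0.27  0.17 -0.56  2.2   0.77  0.37  0.59] e 0.0 0.0 dq 0.05
3 [-0.27  0.15 -0.54  2.21  0.77  0.39  0.54] e 0.0 0.0 dq 0.05
4 [-0.27  0.14 -0.53  2.21  0.77  0.42  0.49] e 0.0 0.0 dq 0.05
5 [-0.28  0.13 -0.5   2.22  0.8   0.44  0.4 ] e 0.0 0.0 dq 0.09
6 [-0.28  0.13 -0.48  2.23  0.84  0.45  0.32] e 0.0 0.0 dq 0.08
7 [-0.29  0.13 -0.46  2.24  0.87  0.47  0.25] e 0.0 0.0 dq 0.08
8 [-0.29  0.14 -0.44  2.24  0.89  0.49  0.18] e 0.0 0.0 dq 0.07
9 [-0.29  0.14 -0.43  2.24  0.91  0.52  0.11] e 0.0 0.0 dq 0.07
10 [-0.29  0.15 -0.41  2.25  0.93  0.54  0.05] e 0.0 0.0 dq 0.06
[{"dx": 5.4, "dy": -15.3, "dz": -8.0, "rx": 0.036, "ry": 0.002, "rz": 0.059, "hand": 0}, {"dx": 4.5, "dy": -15.8, "dz": -7.4, "rx": 0.036, "ry": 0.002, "rz": 0.059, "hand": 0}, {"dx": 3.6, "dy": -16.3, "dz": -6.9, "rx": 0.036, "ry": 0.002, "rz": 0.059, "hand": 0}, {"dx": 2.6, "dy": -16.8, "dz": -6.3, "rx": 0.036, "ry": 0.002, "rz": 0.059, "hand": 0}, {"dx": 1.6, "dy": -17.1, "dz": -5.6, "rx": 0.036, "ry": 0.002, "rz": 0.059, "hand": 0}, {"dx": 3.2, "dy": -17.6, "dz": 1.4, "rx": 0.036, "ry": 0, "rz": 0.061, "hand": 0}, {"dx": 2.1, "dy": -17.7, "dz": 2.0, "rx": 0.036, "ry": 0, "rz": 0.061, "hand": 0}, {"dx": 1.0, "dy": -17.8, "dz": 2.7, "rx": 0.036, "ry": 0, "rz": 0.061, "hand": 0}, {"dx": 0, "dy": -17.7, "dz": 3.3, "rx": 0.036, "ry": 0, "rz": 0.061, "hand": 0}, {"dx": -1.1, "dy": -17.5, "dz": 4.0, "rx": 0.036, "ry": 0, "rz": 0.061, "hand": 0}]
[{"dx": -2.2, "dy": -17.3, "dz": 4.6, "rx": 0.036, "ry": 0, "rz": 0.061, "hand": 0}]
```

```bash
python3 -m inch '[{"dx":5.4,"dy":-15.3,"dz":-8,"rx":0.036,"ry":0.002,"rz":0.059,"hand":1},{"dx":4.5,"dy":-15.8,"dz":-7.4,"rx":0.036,"ry":0.002,"rz":0.059,"hand":1},{"dx":3.6,"dy":-16.3,"dz":-6.9,"rx":0.036,"ry":0.002,"rz":0.059,"hand":1},{"dx":2.6,"dy":-16.8,"dz":-6.3,"rx":0.036,"ry":0.002,"rz":0.059,"hand":1},{"dx":1.6,"dy":-17.1,"dz":-5.6,"rx":0.036,"ry":0.002,"rz":0.059,"hand":1},{"dx":3.2,"dy":-17.6,"dz":1.4,"rx":0.036,"ry":0,"rz":0.061,"hand":1},{"dx":2.1,"dy":-17.7,"dz":2,"rx":0.036,"ry":0,"rz":0.061,"hand":1},{"dx":1,"dy":-17.8,"dz":2.7,"rx":0.036,"ry":0,"rz":0.061,"hand":1},{"dx":0,"dy":-17.7,"dz":3.3,"rx":0.036,"ry":0,"rz":0.061,"hand":1},{"dx":-1.1,"dy":-17.5,"dz":4,"rx":0.036,"ry":0,"rz":0.061,"hand":1}]'
python3 - <<'E'
from em import *
s=bot.observe();print(s['qpos'].round(3),s['force'],s['grip_width'])
fh=G(stand(-.07,.09,.205),SY); p,A=cur(); print(p-fh[0]); show(line(p,A,*fh,2))
E
```

```text
clock: 9.2
position: [0.4816, 0.1726, 0.2562]
tool_rot: [3.142, 0.538, 3.129]
force: [-0.2, 0.4, -1.2]
grip_width: 0.011
[-0.308  0.145 -0.4    2.249  0.914  0.506  0.106] [-0.22102941  0.43443788 -1.23560598] 0.010989791604304789
[-0.00412344  0.01573106 -0.00055401]
[{"dx": -2.0, "dy": -7.8, "dz": 0.9, "rx": 0.018, "ry": 0, "rz": 0.03, "hand": 0}, {"dx": -2.2, "dy": -7.8, "dz": 1.0, "rx": 0.018, "ry": 0, "rz": 0.03, "hand": 0}]
```

```bash
python3 -m inch '[{"dx":-2,"dy":-7.8,"dz":0.9,"rx":0.018,"ry":0,"rz":0.03,"hand":1},{"dx":-2.2,"dy":-7.8,"dz":1,"rx":0.018,"ry":0,"rz":0.03,"hand":1},{"dx":0,"dy":0,"dz":0,"rx":0,"ry":0,"rz":0,"hand":1}]'
cat > chk.py <<'E'
from em import *
import sys
def carrier_from_tcp(dx=0):
    p,A=cur(); # grasp point in carrier (-42,0,68)
    g=p-A[:,2]*.019; yaw=np.degrees(np.arctan2(A[1,1],A[0,1]))-90; 
    c=g-R.from_euler('z',yaw,degrees=True).apply([-.042,0,.068]); return c,yaw
if __name__=='__main__':
    tag=sys.argv[1]; s=bot.observe(); print('q',s['qpos'].round(2),'F',s['force'].round(2),s['grip_width'])
    c,yaw=carrier_from_tcp(); t=np.radians(SY)
    loc=lambda P:np.stack([(P[...,0]-STC[0])*np.cos(t)+(P[...,1]-STC[1])*np.sin(t),-(P[...,0]-STC[0])*np.sin(t)+(P[...,1]-STC[1])*np.cos(t),P[...,2]],-1)*1000
    print('carrier by tcp (stand frame)',loc(c).round(1),'yaw rel',round(yaw-SY,2))
    im,d=bot.grab_frame('scene'); save('scene_'+tag,im)
    cc0=cal('scene'); rr,cc=np.mgrid[0:420,0:560]; W=pts('scene',d,rr,cc,cc0); S=loc(W); C=loc(c)
    hsv=cv2.cvtColor(im,cv2.COLOR_RGB2HSV)
    near=(d>0)&(abs(S[...,1]-C[1])<40)&(abs(S[...,0]-C[0])<70)
    red=near&((hsv[...,0]<10)|(hsv[...,0]>170))&(hsv[...,1]>110)&(S[...,2]>C[2]-15)&(S[...,2]<C[2]+110)
    rel=S[red]-C; print('red rel to expected: n',red.sum(),np.percentile(rel,[1,50,99],axis=0).round(1).tolist())
    face=red&(abs(S[...,0]-C[0])<36)
    # hook: points well above plate
    hk=near&(S[...,2]>C[2]+132)&(S[...,2]<C[2]+180)&(abs(S[...,0]-C[0])<30)&(abs(S[...,1]-C[1])<15)
    if hk.sum(): 
        rel=S[hk]-C; print('hook rel n',hk.sum(),np.percentile(rel,[2,50,98],axis=0).round(1).tolist())
    y0,x0=[int(v) for v in np.argwhere(red).mean(0)] if red.any() else (150,330)
    z=cv2.resize(im[max(0,y0-90):y0+90,max(0,x0-90):x0+90],None,fx=3.2,fy=3.2,interpolation=2); save('zoom_'+tag,z)
    print('clock',bot.observe()['clock'])
E
python3 chk.py a
```

```text
clock: 9.5
position: [0.4859, 0.1571, 0.2563]
tool_rot: [-3.14, 0.537, 3.062]
force: [0.0, 0.7, -0.6]
grip_width: 0.0112
q [-0.3   0.15 -0.39  2.24  0.91  0.53  0.06] F [ 0.    0.68 -0.61] 0.011170803056646922
carrier by tcp (stand frame) [-69.8  90.3 204.6] yaw rel 0.06
red rel to expected: n 1125 [[-49.0, -7.1, 0.9], [1.6, -2.4, 25.6], [43.9, 2.4, 85.3]]
hook rel n 229 [[-18.5, -6.0, 133.9], [-11.1, -2.6, 155.9], [17.1, 6.1, 170.7]]
clock 9.55
```

View pics/zoom_a.png

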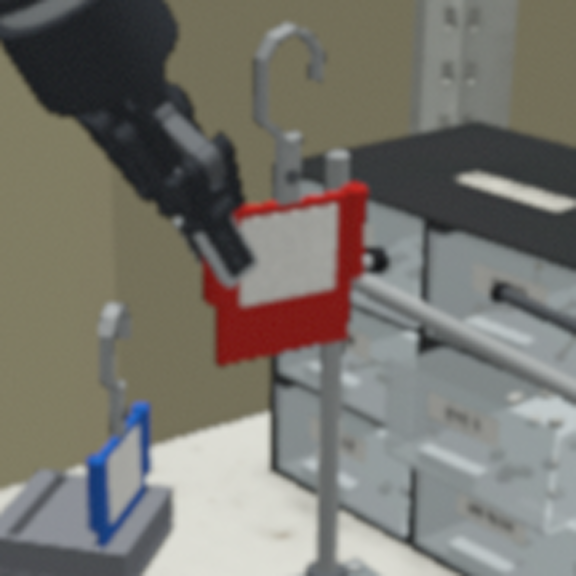

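Run:
```python
from em import *
p,A=cur(); q=bot.observe()['qpos']
fm=G(stand(-.07,.09,.118),SY); i3=G(stand(-.033,.09,.0885),SY)
s=line(p,A,*fm,6)+line(*fm,*i3,4)[1:]; emu(s[1:],q); show(s)
```

```text
0 [-0.32  0.17 -0.38  2.26  0.99  0.52 -0.01] e 0.0 0.0 dq 0.08
1 [-0.34  0.2  -0.36  2.28  1.06  0.5  -0.1 ] e 0.0 0.0 dq 0.09
2 [-0.35  0.23 -0.35  2.3   1.15  0.48 -0.19] e 0.0 0.0 dq 0.09
3 [-0.37  0.26 -0.34  2.31  1.24  0.47 -0.29] e 0.0 0.0 dq 0.1
4 [-0.38  0.29 -0.33  2.33  1.33  0.47 -0.39] e 0.0 0.0 dq 0.1
5 [-0.38  0.32 -0.33  2.34  1.43  0.47 -0.49] e 0.0 0.0 dq 0.1
6 [-0.37  0.35 -0.32  2.33  1.47  0.46 -0.52] e 0.0 0.0 dq 0.04
7 [-0.36  0.37 -0.31  2.32  1.51  0.46 -0.55] e 0.0 0.0 dq 0.04
8 [-0.35  0.4  -0.31  2.3   1.55  0.46 -0.57] e 0.0 0.0 dq 0.04
9 [-0.35  0.43 -0.31  2.29  1.58  0.45 -0.59] e 0.0 0.0 dq 0.04
[{"dx": 7.4, "dy": -0.1, "dz": 12.4, "rx": 0, "ry": 0, "rz": 0, "hand": 0}, {"dx": 7.4, "dy": -0.1, "dz": 12.4, "rx": 0, "ry": 0, "rz": 0, "hand": 0}, {"dx": 7.4, "dy": -0.1, "dz": 12.4, "rx": 0, "ry": 0, "rz": 0, "hand": 0}, {"dx": 7.4, "dy": -0.1, "dz": 12.4, "rx": 0, "ry": 0, "rz": 0, "hand": 0}, {"dx": 7.4, "dy": -0.1, "dz": 12.4, "rx": 0, "ry": 0, "rz": 0, "hand": 0}, {"dx": 7.4, "dy": -0.1, "dz": 12.4, "rx": 0, "ry": 0, "rz": 0, "hand": 0}, {"dx": -4.1, "dy": 0, "dz": 11.1, "rx": 0, "ry": 0, "rz": 0, "hand": 0}, {"dx": -4.1, "dy": 0, "dz": 11.1, "rx": 0, "ry": 0, "rz": 0, "hand": 0}, {"dx": -4.1, "dy": 0, "dz": 11.1, "rx": 0, "ry": 0, "rz": 0, "hand": 0}, {"dx": -4.1, "dy": 0, "dz": 11.1, "rx": 0, "ry": 0, "rz": 0, "hand": 0}]
```

```bash
python3 -m inch '[{"dx":7.4,"dy":-0.1,"dz":12.4,"rx":0,"ry":0,"rz":0,"hand":1},{"dx":7.4,"dy":-0.1,"dz":12.4,"rx":0,"ry":0,"rz":0,"hand":1},{"dx":7.4,"dy":-0.1,"dz":12.4,"rx":0,"ry":0,"rz":0,"hand":1},{"dx":7.4,"dy":-0.1,"dz":12.4,"rx":0,"ry":0,"rz":0,"hand":1},{"dx":7.4,"dy":-0.1,"dz":12.4,"rx":0,"ry":0,"rz":0,"hand":1},{"dx":7.4,"dy":-0.1,"dz":12.4,"rx":0,"ry":0,"rz":0,"hand":1},{"dx":0,"dy":0,"dz":0,"rx":0,"ry":0,"rz":0,"hand":1}]'
python3 chk.py b
```

```text
clock: 10.25
position: [0.4847, 0.1567, 0.1677]
tool_rot: [-3.138, 0.534, 3.066]
force: [0.3, 0.1, -0.8]
grip_width: 0.011
q [-0.39  0.32 -0.31  2.34  1.42  0.46 -0.48] F [ 0.3   0.08 -0.84] 0.011021607132863353
carrier by tcp (stand frame) [-71.   90.  116.1] yaw rel 0.21
red rel to expected: n 896 [[-48.5, -6.6, 2.1], [6.0, -2.4, 25.4], [42.8, 1.3, 84.6]]
hook rel n 210 [[-18.5, -6.4, 135.1], [-10.4, -2.3, 155.6], [17.8, 5.2, 171.3]]
clock 10.3
```

```bash
python3 -m inch '[{"dx":-4.1,"dy":0,"dz":11.1,"rx":0,"ry":0,"rz":0,"hand":1},{"dx":-4.1,"dy":0,"dz":11.1,"rx":0,"ry":0,"rz":0,"hand":1},{"dx":-4.1,"dy":0,"dz":11.1,"rx":0,"ry":0,"rz":0,"hand":1},{"dx":-4.1,"dy":0,"dz":11.1,"rx":0,"ry":0,"rz":0,"hand":1},{"dx":0,"dy":0,"dz":0,"rx":0,"ry":0,"rz":0,"hand":1}]'
python3 chk.py c
```

```text
clock: 10.8
position: [0.5229, 0.1534, 0.1396]
tool_rot: [-3.139, 0.536, 3.063]
force: [0.1, 0.8, -0.6]
grip_width: 0.0108
q [-0.36  0.43 -0.28  2.29  1.57  0.44 -0.58] F [ 0.13  0.76 -0.62] 0.010768008135770718
carrier by tcp (stand frame) [-32.7  89.6  87.9] yaw rel 0.08
red rel to expected: n 785 [[-48.5, -6.8, 2.7], [5.6, -2.4, 25.0], [42.4, 1.9, 84.4]]
hook rel n 236 [[-19.1, -11.8, 132.4], [-3.6, -2.2, 152.6], [29.6, 7.3, 170.8]]
clock 10.85
```

View pics/zoom_c.png

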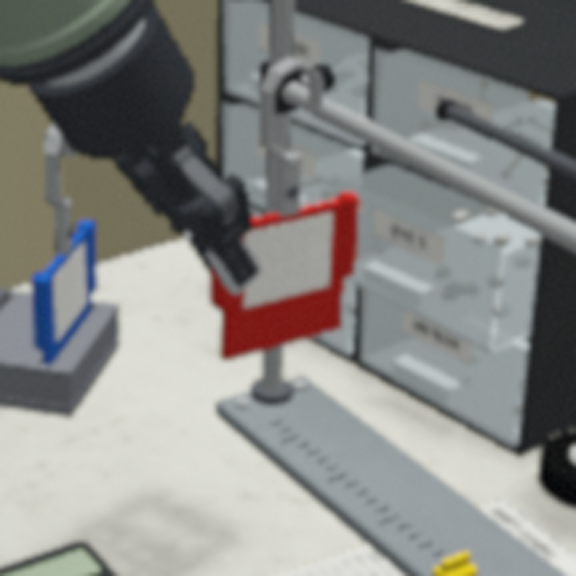

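```bash
python3 -m inch '[{"dx":-7,"dy":0,"dz":4.2,"rx":0,"ry":0,"rz":0,"hand":1},{"dx":-7,"dy":0,"dz":4.2,"rx":0,"ry":0,"rz":0,"hand":1},{"dx":-7,"dy":0,"dz":4.2,"rx":0,"ry":0,"rz":0,"hand":1},{"dx":-7,"dy":0,"dz":4.2,"rx":0,"ry":0,"rz":0,"hand":1},{"dx":0,"dy":0,"dz":0,"rx":0,"ry":0,"rz":0,"hand":1}]'
python3 chk.py d
```

```text
clock: 11.35
position: [0.5557, 0.1505, 0.1394]
tool_rot: [-3.139, 0.537, 3.062]
force: [0.1, 0.6, -0.5]
grip_width: 0.0108
q [-0.34  0.46 -0.25  2.22  1.53  0.42 -0.48] F [ 0.07  0.58 -0.5 ] 0.010795261531718966
carrier by tcp (stand frame) [ 0.3 89.5 87.7] yaw rel 0.05
red rel to expected: n 775 [[-49.0, -6.8, 2.2], [4.0, -2.3, 25.1], [43.2, 1.4, 84.8]]
hook rel n 239 [[-18.8, -12.4, 132.8], [-5.4, -2.2, 152.1], [15.9, 8.2, 171.1]]
clock 11.4
```

View pics/zoom_d.png

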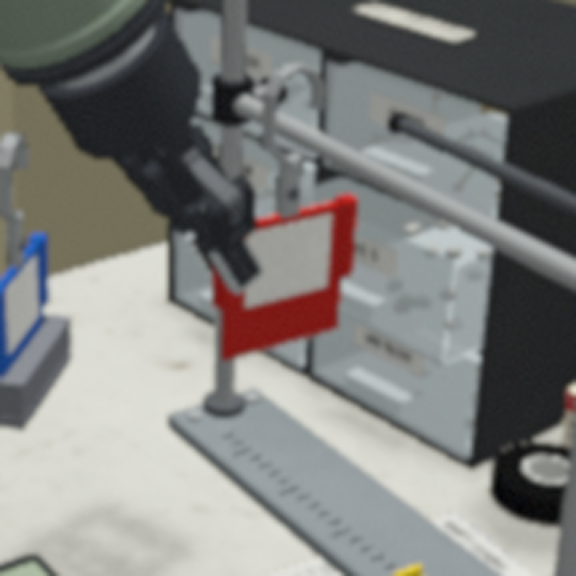

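The rail now runs through the open hook (zoom around (290,110)) with no contact force. I'll lower to just above where contact is expected, then feel for it.

```bash
python3 -m inch '[{"dx":4.1,"dy":0,"dz":6.9,"rx":0,"ry":0,"rz":0,"hand":1},{"dx":4.1,"dy":0,"dz":6.9,"rx":0,"ry":0,"rz":0,"hand":1},{"dx":4.1,"dy":0,"dz":6.9,"rx":0,"ry":0,"rz":0,"hand":1},{"dx":0,"dy":0,"dz":0,"rx":0,"ry":0,"rz":0,"hand":1}]'
python3 -m inch '[{"dx":1,"dy":0,"dz":1.7,"rx":0,"ry":0,"rz":0,"hand":1},{"dx":0,"dy":0,"dz":0,"rx":0,"ry":0,"rz":0,"hand":1}]'
```

```text
clock: 11.8
position: [0.5539, 0.1506, 0.1142]
tool_rot: [-3.138, 0.535, 3.064]
force: [-0.3, 1.4, -0.9]
grip_width: 0.0113
clock: 12.0
position: [0.5544, 0.1507, 0.1131]
tool_rot: [-3.139, 0.536, 3.063]
force: [-2.2, 0.4, -1.8]
grip_width: 0.011
```

```bash
python3 -m inch '[{"dx":0.5,"dy":0,"dz":0.9,"rx":0,"ry":0,"rz":0,"hand":1},{"dx":0,"dy":0,"dz":0,"rx":0,"ry":0,"rz":0,"hand":1}]'
```

```text
clock: 12.2
position: [0.5545, 0.1507, 0.1122]
tool_rot: [-3.139, 0.536, 3.063]
force: [-5.2, 0.5, 0.1]
grip_width: 0.0111
```

```bash
python3 chk.py e
python3 - <<'E'
from em import *
t=np.radians(SY)
loc=lambda P:np.stack([(P[...,0]-STC[0])*np.cos(t)+(P[...,1]-STC[1])*np.sin(t),-(P[...,0]-STC[0])*np.sin(t)+(P[...,1]-STC[1])*np.cos(t),P[...,2]],-1)*1000
for n in('scene','top'):
    im,d=bot.grab_frame(n); save(n+'_e2',im); rr,cc=np.mgrid[0:420,0:560]; S=loc(pts(n,d,rr,cc)); 
    for a,b in((-60,-10),(20,70),(100,125)):
        m=(d>0)&(S[...,1]>a)&(S[...,1]<b)&(S[...,2]>205)&(S[...,2]<234)&(abs(S[...,0])<20)
        if m.sum()>10:
            P=S[m][:,[0,2]]
            # circle fit r=6
            r=least_squares(lambda c:np.hypot(*(P-c).T)-6,[0,220],loss='soft_l1',f_scale=.7); print(n,(a,b),m.sum(),r.x.round(2),np.percentile(P,[2,98],axis=0).round(1).tolist())
    m=(d>0)&(abs(S[...,1]-89.5)<7)&(S[...,2]>190)&(S[...,2]<250)&(abs(S[...,0])<30)
    print(n,'hook/rail',m.sum())
    for z0 in range(190,246,6):
        k=m&(S[...,2]>=z0)&(S[...,2]<z0+6)
        if k.sum(): print('  ',z0,k.sum(),np.percentile(S[k][:,0],[3,50,97]).round(1))
E
```

```text
q [-0.33  0.51 -0.27  2.23  1.69  0.44 -0.64] F [-5.16  0.52  0.05] 0.011084602190251477
carrier by tcp (stand frame) [-0.9 89.6 60.5] yaw rel 0.11
red rel to expected: n 732 [[-49.1, -6.1, 2.3], [4.0, -2.2, 25.3], [42.9, 1.7, 84.7]]
hook rel n 191 [[-18.7, -14.1, 133.3], [-9.1, -2.6, 161.4], [14.2, 6.0, 171.1]]
clock 12.25
scene (-60, -10) 179 [  0.7  220.63] [[-6.3, 216.5], [2.0, 227.1]]
scene (20, 70) 137 [  0.56 220.57] [[-6.6, 216.8], [2.0, 227.0]]
scene (100, 125) 44 [  0.34 221.07] [[-6.8, 217.6], [0.9, 227.5]]
scene hook/rail 171
   190 14 [-19.6 -18.2 -16.1]
   196 16 [-18.9 -18.  -16.1]
   202 16 [-19.8 -18.2  14.3]
   208 13 [-20.4 -18.4 -16.9]
   214 24 [-19.8 -17.1  14.5]
   220 39 [-16.7  -8.4  12. ]
   226 46 [-13.2  -4.5   8.4]
   232 3 [-2.5 -2.  -0.7]
top (-60, -10) 135 [  1.   220.97] [[-5.6, 218.5], [5.5, 229.9]]
top (20, 70) 136 [  1.01 221.06] [[-5.4, 219.1], [6.1, 228.8]]
top (100, 125) 63 [  0.89 221.07] [[-6.0, 220.5], [5.8, 228.5]]
top hook/rail 102
   190 3 [-18.8 -17.8 -17.6]
   196 7 [-18.9 -18.2 -17. ]
   202 4 [-18.  -17.7 -17. ]
   208 3 [-18.4 -17.8 -16.8]
   214 7 [-19.  -17.6  10.4]
   220 23 [-16.7 -13.3   9.1]
   226 49 [-12.1  -2.5  10.4]
   232 6 [-3.7 -1.6  1.6]
```

View pics/zoom_e.png

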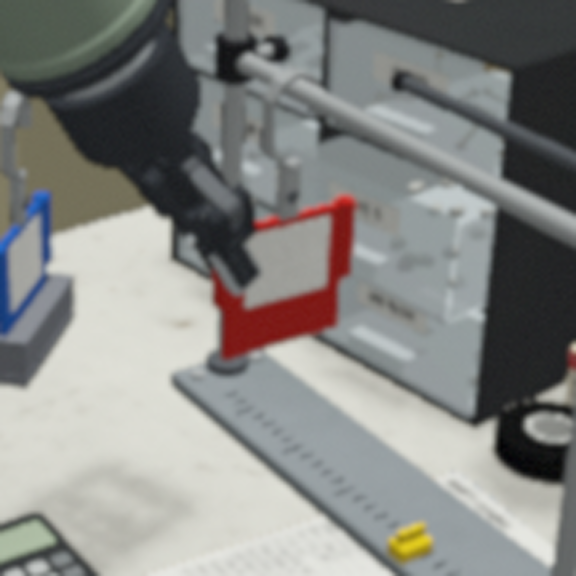

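```bash
python3 -m inch '[{"dx":0.3,"dy":0,"dz":0.4,"rx":0,"ry":0,"rz":0,"hand":1}]'
python3 - <<'E'
from em import *
s=bot.observe(); print(s['force'],s['moment'],s['joint_efforts'].round(2)); p,A=cur(); print(R.from_matrix(A.T@Rt(SY,31)).as_rotvec())
E
```

```text
clock: 12.45
position: [0.5545, 0.1507, 0.1118]
tool_rot: [-3.139, 0.536, 3.063]
force: [-5.0, 0.5, 1.1]
grip_width: 0.011
[-5.02290643  0.5128724   1.14307445] [ 0.09360227  1.35146557 -0.04067513] [  0.57 -75.22  -0.5  -22.12   1.29   2.3    0.2 ]
[-0.00096522 -0.00493861  0.00270943]
```

Run:
```python
from em import *
t=np.radians(SY)
loc=lambda P:np.stack([(P[...,0]-STC[0])*np.cos(t)+(P[...,1]-STC[1])*np.sin(t),-(P[...,0]-STC[0])*np.sin(t)+(P[...,1]-STC[1])*np.cos(t),P[...,2]],-1)*1000
for n in('scene','top'):
    S=loc(np.load(f'pics/W_{n}.npy'))
    for y in range(-20,150,10):
        print(n,y,end=': ')
        for z in range(20,240,20):
            m=(S[...,1]>y)&(S[...,1]<y+10)&(S[...,2]>z)&(S[...,2]<z+20)&(S[...,0]>15)
            print(round(np.percentile(S[m][:,0],3)) if m.sum()>4 else '-',end=' ')
        print()
```

```text
scene -20: 167 169 173 174 369 369 369 369 369 369 368 
scene -10: 194 214 177 178 369 369 368 368 368 368 368 
scene 0: 118 367 368 203 367 368 368 367 368 368 368 
scene 10: 164 165 367 217 367 366 367 367 366 368 367 
scene 20: 101 101 101 69 70 71 71 101 100 101 100 
scene 30: 101 100 102 68 68 69 70 101 101 102 101 
scene 40: 98 99 99 65 67 67 68 99 99 100 100 
scene 50: 96 97 100 65 65 65 67 97 97 98 98 
scene 60: 95 95 363 63 62 63 65 95 95 96 96 
scene 70: 81 93 362 50 50 60 61 93 82 93 95 
scene 80: 79 92 93 48 47 59 61 82 82 92 94 
scene 90: 79 90 348 47 46 57 60 359 80 90 92 
scene 100: 77 88 90 47 45 57 58 359 78 89 91 
scene 110: 75 86 - 45 43 54 57 - 77 87 90 
scene 120: 75 86 - 56 49 55 56 - 78 85 89 
scene 130: 86 86 - 55 54 54 53 - 85 85 87 
scene 140: 85 84 - 54 53 52 52 86 84 23 21 
top -20: 102 - - - - - - - - - - 
top -10: 113 - - - - - - - - - - 
top 0: 102 - - - - - - - - - - 
top 10: 104 - - - - - - - - - - 
top 20: - - - - 70 71 73 - - - - 
top 30: - - - 69 69 69 71 - - - - 
top 40: - - 106 67 66 67 68 - - - - 
top 50: - - 111 66 65 65 67 - - - - 
top 60: - - 107 65 63 63 64 - - - - 
top 70: - - - 91 59 61 63 82 - - - 
top 80: - - - 91 60 60 60 80 - - - 
top 90: - - - 97 60 59 61 78 - - - 
top 100: - - - 94 45 57 57 77 78 - - 
top 110: - - - 93 43 56 58 - - - - 
top 120: - - - 92 - 55 56 - - - - 
top 130: - - - 88 - 54 55 - - - - 
top 140: - - 96 87 - 53 53 - - - 25
```

```bash
python3 -m inch '[{"dx":-4.5,"dy":0,"dz":-7.4,"rx":0,"ry":0,"rz":0,"hand":1},{"dx":-4.5,"dy":0,"dz":-7.4,"rx":0,"ry":0,"rz":0,"hand":1},{"dx":-4.5,"dy":0,"dz":-7.4,"rx":0,"ry":0,"rz":0,"hand":1},{"dx":0,"dy":0,"dz":0,"rx":0,"ry":0,"rz":0,"hand":1}]'; python3 chk.py f
python3 - <<'E'
from em import *
a=G(stand(0.0005,.044,.0865),SY); show(line(*cur(),*a,4))
E
```

```text
clock: 12.85
position: [0.5556, 0.1509, 0.1389]
tool_rot: [-3.14, 0.538, 3.063]
force: [0.3, 0.9, -1.7]
grip_width: 0.0111
q [-0.35  0.46 -0.25  2.22  1.54  0.41 -0.49] F [ 0.28  0.85 -1.66] 0.011135151334331378
carrier by tcp (stand frame) [ 0.2 89.9 87.2] yaw rel 0.09
red rel to expected: n 774 [[-48.8, -7.0, 2.4], [4.8, -2.2, 25.2], [43.5, 1.5, 84.7]]
hook rel n 239 [[-19.2, -11.9, 133.2], [-5.5, -2.0, 150.7], [16.1, 9.0, 170.8]]
clock 12.9
[{"dx": -0.1, "dy": -11.4, "dz": 0.1, "rx": 0, "ry": 0, "rz": 0, "hand": 0}, {"dx": -0.1, "dy": -11.4, "dz": 0.1, "rx": 0, "ry": 0, "rz": 0, "hand": 0}, {"dx": -0.1, "dy": -11.4, "dz": 0.1, "rx": 0, "ry": 0, "rz": 0, "hand": 0}, {"dx": -0.1, "dy": -11.4, "dz": 0.1, "rx": 0, "ry": 0, "rz": 0, "hand": 0}]
```

```bash
python3 -m inch '[{"dx":-0.1,"dy":-11.4,"dz":0.1,"rx":0,"ry":0,"rz":0,"hand":1},{"dx":-0.1,"dy":-11.4,"dz":0.1,"rx":0,"ry":0,"rz":0,"hand":1},{"dx":-0.1,"dy":-11.4,"dz":0.1,"rx":0,"ry":0,"rz":0,"hand":1},{"dx":-0.1,"dy":-11.4,"dz":0.1,"rx":0,"ry":0,"rz":0,"hand":1},{"dx":0,"dy":0,"dz":0,"rx":0,"ry":0,"rz":0,"hand":1}]'
python3 -m inch '[{"dx":4.1,"dy":0,"dz":6.9,"rx":0,"ry":0,"rz":0,"hand":1},{"dx":4.1,"dy":0,"dz":6.9,"rx":0,"ry":0,"rz":0,"hand":1},{"dx":4.1,"dy":0,"dz":6.9,"rx":0,"ry":0,"rz":0,"hand":1},{"dx":0,"dy":0,"dz":0,"rx":0,"ry":0,"rz":0,"hand":1},{"dx":0,"dy":0,"dz":0,"rx":0,"ry":0,"rz":0,"hand":1}]'
```

```text
clock: 13.4
position: [0.5515, 0.1029, 0.1371]
tool_rot: [-3.137, 0.535, 3.061]
force: [-0.2, 0.9, -0.8]
grip_width: 0.011
clock: 13.9
position: [0.5517, 0.1052, 0.1133]
tool_rot: [-3.139, 0.536, 3.063]
force: [0.7, 0.6, -1.5]
grip_width: 0.0112
```

```bash
python3 chk.py g
```

```text
q [-0.23  0.49 -0.27  2.28  1.82  0.4  -0.69] F [ 0.69  0.58 -1.48] 0.01118419557802963
carrier by tcp (stand frame) [ 0.  44.  61.7] yaw rel 0.1
red rel to expected: n 774 [[-48.9, -6.6, 2.0], [5.5, -2.2, 25.1], [42.5, 1.9, 84.3]]
hook rel n 214 [[-19.3, -13.5, 134.1], [-10.3, -2.9, 160.5], [12.6, 5.1, 170.9]]
clock 13.95
```

```bash
for i in 1 ; do python3 -m inch '[{"dx":0.5,"dy":0,"dz":0.9,"rx":0,"ry":0,"rz":0,"hand":1},{"dx":0.5,"dy":0,"dz":0.9,"rx":0,"ry":0,"rz":0,"hand":1},{"dx":0,"dy":0,"dz":0,"rx":0,"ry":0,"rz":0,"hand":1}]'; done
```

```text
clock: 14.25
position: [0.5519, 0.1052, 0.1115]
tool_rot: [-3.139, 0.536, 3.063]
force: [0.5, 0.5, -1.3]
grip_width: 0.011
```

```bash
python3 -m inch '[{"dx":0.5,"dy":0,"dz":0.9,"rx":0,"ry":0,"rz":0,"hand":1},{"dx":0,"dy":0,"dz":0,"rx":0,"ry":0,"rz":0,"hand":1}]'
```

```text
clock: 14.45
position: [0.5525, 0.1052, 0.1109]
tool_rot: [-3.139, 0.538, 3.063]
force: [-0.3, 1.0, 5.2]
grip_width: 0.0113
```

```bash
python3 -m inch '[{"dx":0.3,"dy":0,"dz":0.4,"rx":0,"ry":0,"rz":0,"hand":1},{"dx":0,"dy":0,"dz":0,"rx":0,"ry":0,"rz":0,"hand":1}]'
```

```text
clock: 14.65
position: [0.5528, 0.1052, 0.1108]
tool_rot: [-3.139, 0.539, 3.063]
force: [-0.2, 0.2, 8.3]
grip_width: 0.011
```

```bash
python3 -m inch '[{"dx":0,"dy":0,"dz":0,"rx":0,"ry":0,"rz":0,"hand":1},{"dx":0,"dy":0,"dz":0,"rx":0,"ry":0,"rz":0,"hand":1},{"dx":-1.2,"dy":0,"dz":-2.0,"rx":0,"ry":0,"rz":0,"hand":1},{"dx":0,"dy":0,"dz":0,"rx":0,"ry":0,"rz":0,"hand":1}]'
python3 - <<'E'
from em import *
t=np.radians(SY)
loc=lambda P:np.stack([(P[...,0]-STC[0])*np.cos(t)+(P[...,1]-STC[1])*np.sin(t),-(P[...,0]-STC[0])*np.sin(t)+(P[...,1]-STC[1])*np.cos(t),P[...,2]],-1)*1000
for n in('scene','top'):
    im,d=bot.grab_frame(n); rr,cc=np.mgrid[0:420,0:560]; S=loc(pts(n,d,rr,cc)); hsv=cv2.cvtColor(im,cv2.COLOR_RGB2HSV)
    m=(d>0)&(hsv[...,0]>20)&(hsv[...,0]<36)&(hsv[...,1]>110)&(abs(S[...,0])<50)&(abs(S[...,1]+65)<30)&(S[...,2]<40)
    for lo,hi in((10,16),(16,22),(22,27),(27,34)):
        k=m&(S[...,2]>lo)&(S[...,2]<hi)
        if k.sum()>2: print(n,lo,k.sum(),np.percentile(S[k][:,:2],[0,5,50,95,100],axis=0).round(1).tolist())
    rr=bot.tip_of(n,'pointer')
    for r in rr[:3]:
        o,v=ray(n,*r['centre']); P=o+v*(.012-o[2])/v[2]; print(n,'tip',r['score'],loc(P).round(1))
    ys,xs=np.nonzero(m); 
    if n=='scene': save('ptr',cv2.resize(im[ys.min()-25:ys.max()+25,xs.min()-35:xs.max()+35],None,fx=7,fy=7,interpolation=2))
p,A=cur(); i=G(stand(0,-.065,.0605),SY); print((A.T@(i[0]-p)*1000).round(1)); q=bot.observe()['qpos']
emu(line(p,A,*i,9)[1:],q)
E
```

```text
clock: 15.05
position: [0.5518, 0.1052, 0.1124]
tool_rot: [-3.139, 0.536, 3.063]
force: [0.4, 0.5, -0.8]
grip_width: 0.0109
scene 10 12 [[-33.9, -71.3], [-33.5, -70.9], [-29.1, -68.9], [-15.6, -61.9], [-14.0, -60.8]]
scene 16 59 [[-36.6, -71.8], [-34.0, -70.9], [-25.8, -67.9], [-15.2, -59.9], [-13.1, -58.1]]
scene 22 24 [[-33.3, -71.1], [-32.7, -69.8], [-25.6, -65.1], [-15.7, -64.0], [-14.8, -63.8]]
scene 27 14 [[-32.8, -66.7], [-31.2, -65.8], [-24.9, -64.5], [-17.0, -62.6], [-15.7, -62.4]]
scene tip 0.48 [-29.5 -68.   12. ]
[ 3.000e-01 -1.089e+02  1.000e-01]
0 [-0.2   0.49 -0.28  2.29  1.86  0.39 -0.71] e 0.0 0.0 dq 0.04
1 [-0.17  0.49 -0.28  2.3   1.9   0.39 -0.73] e 0.0 0.0 dq 0.04
2 [-0.14  0.49 -0.29  2.31  1.94  0.38 -0.74] e 0.0 0.0 dq 0.04
3 [-0.1   0.48 -0.29  2.32  1.98  0.37 -0.75] e 0.0 0.0 dq 0.04
4 [-0.07  0.48 -0.3   2.32  2.02  0.37 -0.77] e 0.0 0.0 dq 0.04
5 [-0.03  0.48 -0.31  2.33  2.06  0.36 -0.78] e 0.0 0.0 dq 0.04
6 [ 0.01  0.48 -0.31  2.34  2.09  0.35 -0.79] e 0.0 0.0 dq 0.04
7 [ 0.04  0.48 -0.32  2.34  2.13  0.35 -0.79] e 0.0 0.0 dq 0.04
8 [ 0.08  0.48 -0.33  2.34  2.17  0.34 -0.8 ] e 0.0 0.0 dq 0.04
```

View pics/ptr.png

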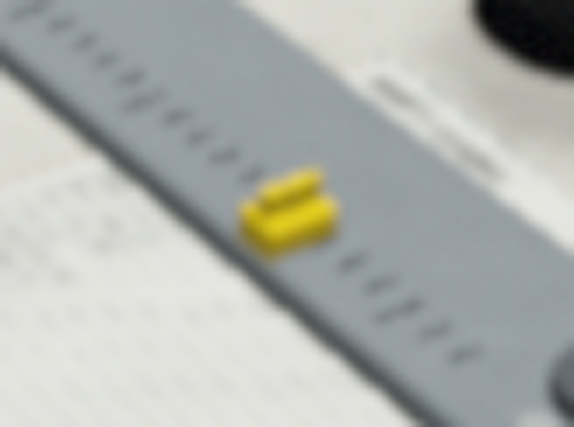

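```bash
python3 -m inch '[{"dx":0,"dy":-12,"dz":0,"rx":0,"ry":0,"rz":0,"hand":1},{"dx":0,"dy":-12,"dz":0,"rx":0,"ry":0,"rz":0,"hand":1},{"dx":0,"dy":-12,"dz":0,"rx":0,"ry":0,"rz":0,"hand":1},{"dx":0,"dy":-12,"dz":0,"rx":0,"ry":0,"rz":0,"hand":1}]'
python3 - <<'E'
from em import *
p,A=cur(); i=G(stand(0.0005,-.0647,.0605),SY); show(line(p,A,*i,6))
E
```

```text
clock: 15.65
position: [0.5479, 0.0569, 0.1122]
tool_rot: [-3.139, 0.536, 3.063]
force: [0.0, 0.7, -0.7]
grip_width: 0.0112
[{"dx": 0, "dy": -10.0, "dz": 0, "rx": 0, "ry": 0, "rz": 0, "hand": 0}, {"dx": 0, "dy": -10.0, "dz": 0, "rx": 0, "ry": 0, "rz": 0, "hand": 0}, {"dx": 0, "dy": -10.0, "dz": 0, "rx": 0, "ry": 0, "rz": 0, "hand": 0}, {"dx": -0.1, "dy": -10.0, "dz": 0, "rx": 0, "ry": 0, "rz": 0, "hand": 0}, {"dx": -0.1, "dy": -10.0, "dz": 0, "rx": 0, "ry": 0, "rz": 0, "hand": 0}, {"dx": -0.1, "dy": -10.0, "dz": 0, "rx": 0, "ry": 0, "rz": 0, "hand": 0}]
```

```bash
python3 -m inch '[{"dx":0,"dy":-10,"dz":0,"rx":0,"ry":0,"rz":0,"hand":1},{"dx":0,"dy":-10,"dz":0,"rx":0,"ry":0,"rz":0,"hand":1},{"dx":0,"dy":-10,"dz":0,"rx":0,"ry":0,"rz":0,"hand":1},{"dx":0,"dy":-10,"dz":0,"rx":0,"ry":0,"rz":0,"hand":1},{"dx":0,"dy":-10,"dz":0,"rx":0,"ry":0,"rz":0,"hand":1},{"dx":0,"dy":-10,"dz":0,"rx":0,"ry":0,"rz":0,"hand":1},{"dx":0,"dy":0,"dz":0,"rx":0,"ry":0,"rz":0,"hand":1}]';python3 chk.py h
```

```text
clock: 16.35
position: [0.543, -0.0041, 0.1124]
tool_rot: [-3.138, 0.536, 3.061]
force: [0.3, 0.9, -1.8]
grip_width: 0.0112
q [ 0.07  0.48 -0.31  2.34  2.15  0.33 -0.79] F [ 0.28  0.9  -1.82] 0.011196867519326604
carrier by tcp (stand frame) [  0.3 -65.7  60.8] yaw rel -0.02
red rel to expected: n 917 [[-49.1, -6.2, 1.7], [10.1, -2.2, 25.8], [45.2, 3.0, 85.0]]
hook rel n 276 [[-18.7, -13.0, 134.0], [-9.7, -2.4, 161.1], [14.5, 11.3, 171.3]]
clock 16.4
```

View pics/zoom_h.png

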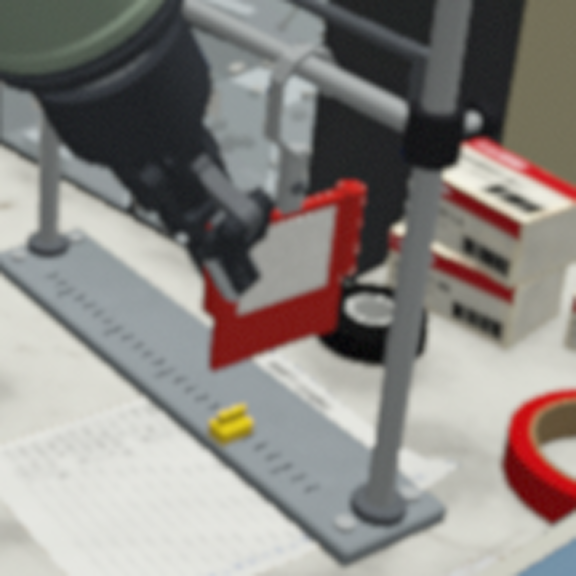

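```bash
python3 -m inch '[{"dx":0.1,"dy":0.5,"dz":1.1,"rx":0,"ry":0,"rz":0,"hand":1},{"dx":0.4,"dy":0,"dz":0.7,"rx":0,"ry":0,"rz":0,"hand":1},{"dx":0,"dy":0,"dz":0,"rx":0,"ry":0,"rz":0,"hand":1}]'
```

```text
clock: 16.7
position: [0.5444, -0.0016, 0.111]
tool_rot: [-3.139, 0.537, 3.064]
force: [-1.1, -0.3, 4.6]
grip_width: 0.0112
```

```bash
python3 chk.py i
```

```text
q [ 0.07  0.48 -0.32  2.34  2.16  0.33 -0.79] F [-1.14 -0.26  4.64] 0.01124675746782749
carrier by tcp (stand frame) [  1.4 -63.   59.4] yaw rel 0.13
red rel to expected: n 904 [[-48.8, -6.1, 2.4], [10.2, -2.1, 26.1], [44.9, 2.7, 85.2]]
hook rel n 277 [[-19.4, -13.6, 134.1], [-9.4, -2.3, 161.8], [13.7, 13.4, 171.1]]
clock 16.75
```

```bash
python3 -m inch '[{"dx":-0.5,"dy":-1.2,"dz":-0.7,"rx":0,"ry":0,"rz":0,"hand":1},{"dx":0,"dy":-1,"dz":0,"rx":0,"ry":0,"rz":0,"hand":1},{"dx":0,"dy":0,"dz":0,"rx":0,"ry":0,"rz":0,"hand":1},{"dx":0,"dy":0,"dz":0,"rx":0,"ry":0,"rz":0,"hand":1}]'; python3 chk.py j
```

```text
clock: 17.15
position: [0.5436, -0.0042, 0.1115]
tool_rot: [-3.139, 0.536, 3.063]
force: [-0.4, 0.4, -1.4]
grip_width: 0.0106
q [ 0.07  0.48 -0.32  2.34  2.16  0.33 -0.79] F [-0.44  0.44 -1.44] 0.010625226966437626
carrier by tcp (stand frame) [  0.8 -65.7  59.8] yaw rel 0.1
red rel to expected: n 911 [[-49.0, -6.2, 2.1], [10.5, -2.2, 26.0], [44.9, 2.3, 84.8]]
hook rel n 277 [[-19.1, -13.5, 133.9], [-10.4, -2.6, 161.5], [14.0, 12.8, 171.0]]
clock 17.2
```

```bash
python3 -m inch '[{"dx":0.2,"dy":0,"dz":0.3,"rx":0,"ry":0,"rz":0,"hand":1},{"dx":0,"dy":0,"dz":0,"rx":0,"ry":0,"rz":0,"hand":0.55},{"dx":0,"dy":0,"dz":0,"rx":0,"ry":0,"rz":0,"hand":0.4},{"dx":0,"dy":0,"dz":0,"rx":0,"ry":0,"rz":0,"hand":0.2},{"dx":0,"dy":0,"dz":0,"rx":0,"ry":0,"rz":0,"hand":0},{"dx":0,"dy":0,"dz":0,"rx":0,"ry":0,"rz":0,"hand":0},{"dx":0,"dy":0,"dz":0,"rx":0,"ry":0,"rz":0,"hand":0}]'; python3 chk.py k
```

```text
clock: 17.9
position: [0.5437, -0.0043, 0.1112]
tool_rot: [-3.139, 0.536, 3.063]
force: [0.3, 0.9, -0.3]
grip_width: 0.0427
q [ 0.07  0.48 -0.32  2.34  2.16  0.33 -0.79] F [ 0.25  0.87 -0.33] 0.04270518381089913
carrier by tcp (stand frame) [  0.9 -65.7  59.5] yaw rel 0.1
red rel to expected: n 975 [[-50.4, -6.1, 2.4], [4.5, -2.2, 27.7], [44.5, 3.9, 84.8]]
hook rel n 278 [[-19.3, -13.7, 133.8], [-9.6, -2.5, 162.2], [13.9, 14.0, 171.1]]
clock 17.95
```

View pics/zoom_k.png

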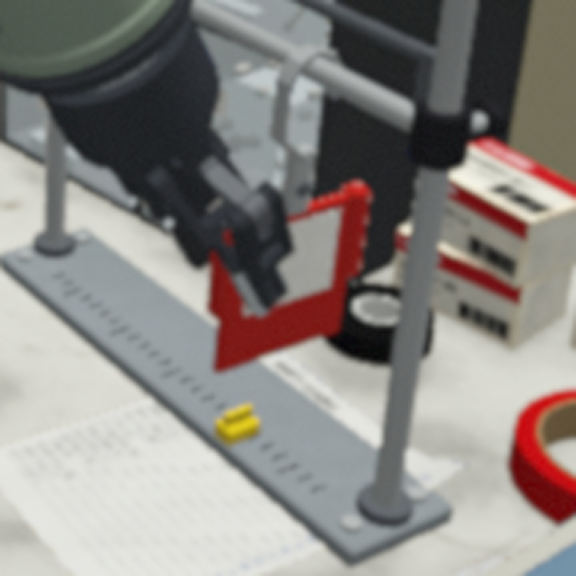

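```bash
python3 - <<'E'
from em import *
p,A=cur(); q=bot.observe()['qpos']; emu(line(p,A,p-A[:,2]*.09,A,6)[1:],q)
E
python3 -m inch '[{"dx":0,"dy":0,"dz":-6,"rx":0,"ry":0,"rz":0,"hand":0},{"dx":0,"dy":0,"dz":-9,"rx":0,"ry":0,"rz":0,"hand":0},{"dx":0,"dy":0,"dz":-9,"rx":0,"ry":0,"rz":0,"hand":0}]'
```

```text
0 [ 0.05  0.44 -0.29  2.35  2.12  0.3  -0.76] e 0.0 0.0 dq 0.04
1 [ 0.01  0.4  -0.25  2.36  2.07  0.27 -0.72] e 0.0 0.0 dq 0.05
2 [-0.03  0.35 -0.2   2.37  2.    0.24 -0.67] e 0.0 0.0 dq 0.06
3 [-0.09  0.31 -0.14  2.38  1.92  0.2  -0.59] e 0.0 0.0 dq 0.09
4 [-0.1   0.27 -0.13  2.39  1.75  0.19 -0.43] e 0.0 0.0 dq 0.17
5 [-0.09  0.23 -0.15  2.4   1.55  0.19 -0.23] e 0.0 0.0 dq 0.2
clock: 18.25
position: [0.531, -0.0032, 0.1326]
tool_rot: [-3.139, 0.536, 3.063]
force: [0.3, 1.3, 0.6]
grip_width: 0.0425
```

```bash
python3 -m inch '[{"dx":0,"dy":0,"dz":-10,"rx":0,"ry":0,"rz":0,"hand":0},{"dx":0,"dy":0,"dz":-10,"rx":0,"ry":0,"rz":0,"hand":0},{"dx":0,"dy":0,"dz":-10,"rx":0,"ry":0,"rz":0,"hand":0},{"dx":0,"dy":0,"dz":-10,"rx":0,"ry":0,"rz":0,"hand":0},{"dx":0,"dy":0,"dz":-10,"rx":0,"ry":0,"rz":0,"hand":0},{"dx":0,"dy":0,"dz":0,"rx":0,"ry":0,"rz":0,"hand":0},{"dx":0,"dy":0,"dz":0,"rx":0,"ry":0,"rz":0,"hand":0}]'
cat > fin.py <<'E'
from em import *
s=bot.observe(); print(s['qpos'].round(2),s['force'].round(2))
t=np.radians(SY)
loc=lambda P:np.stack([(P[...,0]-STC[0])*np.cos(t)+(P[...,1]-STC[1])*np.sin(t),-(P[...,0]-STC[0])*np.sin(t)+(P[...,1]-STC[1])*np.cos(t),P[...,2]],-1)*1000
for n in('scene','top'):
    im,d=bot.grab_frame(n); save(n+'_fin',im); rr,cc=np.mgrid[0:420,0:560]; W=pts(n,d,rr,cc); S=loc(W); hsv=cv2.cvtColor(im,cv2.COLOR_RGB2HSV)
    rd=(d>0)&((hsv[...,0]<10)|(hsv[...,0]>170))&(hsv[...,1]>110)&(abs(S[...,0])<70)&(abs(S[...,1]+65)<30)&(S[...,2]>40)&(S[...,2]<160)
    P=S[rd]; print(n,'red',len(P),np.percentile(P,[1,50,99],axis=0).round(1).tolist())
    if n=='scene':
        r=least_squares(lambda k:P[:,1]-(k[0]+k[1]*P[:,0]+k[2]*(P[:,2]-100)),[-65,0,0],loss='soft_l1'); print('face plane y0,dy/dx,dy/dz',r.x.round(3))
        b=P[(abs(P[:,0])<35)]
        xs=np.arange(-38,38,6); lowz=[b[abs(b[:,0]-x)<3][:,2].min() if (abs(b[:,0]-x)<3).any() else np.nan for x in xs]; print('bottom z',np.round(lowz,1))
    bl=(d>0)&(hsv[...,0]>105)&(hsv[...,0]<130)&(hsv[...,1]>120)&(W[...,0]>.38)&(W[...,0]<.6)&(W[...,1]>.24)&(W[...,1]<.45)&(W[...,2]>.045)&(W[...,2]<.1)
    print(n,'blue',bl.sum(),np.median(W[bl],0).round(4))
    W0=np.load(f'pics/W_{n}.npy'); 
print(bot.observe()['clock'])
E
python3 fin.py
python3 - <<'E'
import cv2
p=cv2.imread('pics/scene_fin.png'); cv2.imwrite('pics/fz.png',cv2.resize(p[110:330,200:480],None,fx=2.7,fy=2.7,interpolation=2))
E
```

```text
clock: 18.95
position: [0.5061, -0.0007, 0.1754]
tool_rot: [-3.139, 0.537, 3.064]
force: [0.8, 0.8, 0.0]
grip_width: 0.0429
[-0.12  0.27 -0.1   2.39  1.78  0.18 -0.46] [0.83 0.83 0.04]
scene red 1173 [[-49.2, -72.0, 62.2], [-9.4, -67.9, 98.9], [44.7, -62.5, 145.5]]
face plane y0,dy/dx,dy/dz [-6.808e+01  1.000e-03 -1.000e-02]
bottom z [ nan 64.5 62.5 63.8 64.7 62.  63.8 62.2 61.6 61.6 61.1 60.6 59. ]
scene blue 200 [0.4765 0.2927 0.0806]
top red 128 [[-48.5, -69.8, 82.0], [-21.1, -62.8, 142.4], [45.5, -58.6, 149.2]]
top blue 119 [0.4876 0.3038 0.0932]
19.05
```

View pics/fz.png

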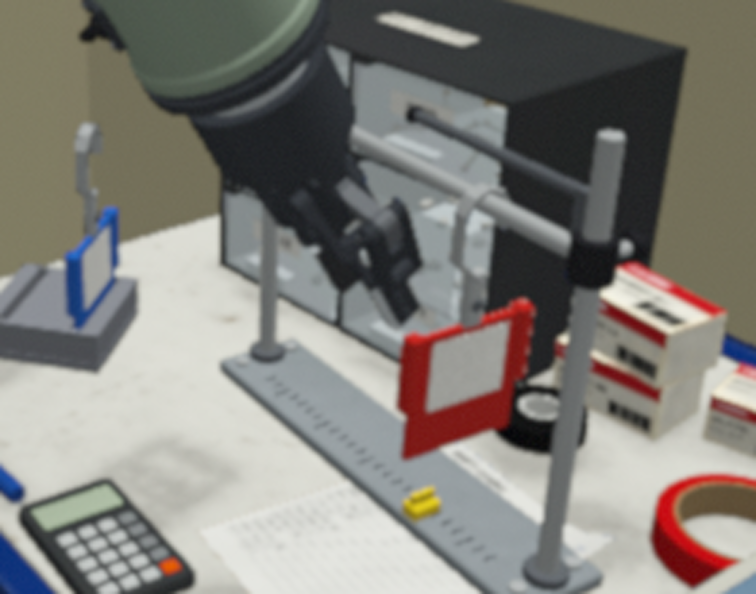

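Run:
```python
from em import *
def hookb(W):
    Q=(W[...,:2]-BC)@R.from_euler('z',PS,degrees=True).as_matrix()[:2,:2]*1000
    k=(abs(Q[...,1]+30)<15)&(abs(Q[...,0])<30)&(W[...,2]>.14)&(W[...,2]<.19)
    return k.sum(),np.median(Q[k],0).round(1),np.nanpercentile(W[k][:,2],98).round(4)
for n in('scene','top'):
    im,d=bot.grab_frame(n); rr,cc=np.mgrid[0:420,0:560]; W=pts(n,d,rr,cc); W[d<=0]=np.nan
    print(n,'before',hookb(np.load(f'pics/W_{n}.npy')),'now',hookb(W))
    a=cv2.imread(f'pics/{n}_fin.png')[:,:,::-1]; print('diff red area',np.abs(a.astype(int)-im)[150:290,340:410].mean())
```

```text
scene before (np.int64(162), array([-13.8, -30.8]), np.float64(0.1824)) now (np.int64(161), array([-12.9, -30.6]), np.float64(0.1817))
diff red area 1.0429251700680273
top before (np.int64(96), array([ -7.1, -29.4]), np.float64(0.1829)) now (np.int64(96), array([ -7.4, -29.3]), np.float64(0.1835))
diff red area 2.7081972789115647
```

```bash
python3 -m inch '[{"dx":0,"dy":0,"dz":0,"rx":0,"ry":0,"rz":0,"hand":0},{"dx":0,"dy":0,"dz":0,"rx":0,"ry":0,"rz":0,"hand":0},{"dx":0,"dy":0,"dz":0,"rx":0,"ry":0,"rz":0,"hand":0},{"dx":0,"dy":0,"dz":0,"rx":0,"ry":0,"rz":0,"hand":0},{"dx":0,"dy":0,"dz":0,"rx":0,"ry":0,"rz":0,"hand":0}]'; python3 fin.py
```

```text
clock: 19.65
position: [0.506, -0.0011, 0.1748]
tool_rot: [-3.139, 0.536, 3.063]
force: [0.7, 0.2, 0.2]
grip_width: 0.0425
[-0.12  0.27 -0.1   2.39  1.78  0.18 -0.46] [0.73 0.25 0.18]
scene red 1171 [[-49.1, -71.9, 62.2], [-9.0, -67.9, 98.9], [44.9, -62.3, 145.6]]
face plane y0,dy/dx,dy/dz [-6.8059e+01  2.0000e-03 -1.2000e-02]
bottom z [ nan 63.3 61.5 60.7 64.3 62.4 64.8 62.5 60.9 62.5 62.2 59.8 58.9]
scene blue 201 [0.4766 0.2926 0.0817]
top red 129 [[-48.5, -69.6, 80.1], [-21.8, -62.9, 141.6], [46.9, -58.6, 148.2]]
top blue 117 [0.4877 0.3036 0.0932]
19.75
```

The carrier hangs still and square at the pointer, and the blue carrier hasn't moved, so I'm handing the job in.

```bash
python3 -c "
from workcell import bot
print(bot.job_done()); print(bot.observe()['clock'])"
```

```text
the job is handed in; nothing more can be done
None
the job is handed in; nothing more can be done
```

I took the red carrier out of the block and hooked it over the open left half of the rail. I then slid it under the hold-down bar to the yellow pointer, let go, and handed the job in at about 20 s of the 58 s allowed. No verdict is reported.

**Contact on the way:** On the first try at lowering it, at y ≈ +90 mm on the rail, the carrier's far edge touched a drawer pull of the cabinet behind with about 5 N. I lifted it, moved to y ≈ +44 mm and lowered it there. It rested on the rail for more than 0.3 s with about 7–10 N, well under the 40 N limit. For the slide I raised it 1–2 mm, so it moved with the hook round the rail rather than dragging on it.

**Last checks:**

| Check | Result |
|---|---|
| Carrier middle along the rail (pointer at about −64.7 mm) | −65.1 mm by the scene camera, −64.2 mm by the top camera; limit 8 mm |
| Square to the rail | within about 0.002 rad |
| Lean sideways | about 0.01 rad |
| Lower edge | about 60 mm above the surface |
| Movement | still over about 0.6 s of repeated readings |
| Blue carrier | hook within about 1 mm of where it started |
| Gripper | open, a few centimetres back from the carrier, no contact force |

The lower-edge heights were noisy and could mean a small fore-aft tilt, up to about 0.06 rad; the limit is 0.15 rad.

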